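Tip the washed potatoes out of the rinse skip

ROBOT

A 6-joint arm with a two-finger parallel gripper is mounted at the origin on a cart in front of the work surface, level with it; the furniture and walls round the work are solid. World frame = base frame: x ahead of the robot, y to its left, z up, the work surface at z = 0. Lengths are in mm, angles in rad, forces in N, time in s.
With the tool pointing down it reaches from about 350 to 925 mm from the base axis. Payload 6.4 kg.
Tool frame: the origin (TCP) lies midway between the tips of the shut fingers; the grasp point (between the pads) lies 19 mm behind it; z points along the fingers, y is the line along which they close (so a half turn about z gives the same grasp; the last joint's range is limited). The gripper opens to 85 mm and grips with 20 to 120 N. Pads are 22 mm wide; open, the fingers measure 114 mm over their backs; the gripper's body (76 mm by 85 mm) begins 54 mm behind the grasp point. The pads swing forward as they close: fully open they stand 13 mm farther back than shut.
Start: joints at [-1.482, 0.245, 1.558, -0, 1.339, -0.174], TCP at [168.865, -627.693, 231.29] pointing down, gripper open.
Joint ranges: [-3.13, 3.13], [-1.02, 2.26], [0.13, 2.54], [-0.95, 4.09], [0.21, 2.88], [-2.74, 2.74]. Speed limits (rad/s): [2.57, 2.57, 3.14, 3.14, 3.14, 3.14].

INTERFACE

Orientations are given as a unit quaternion [w, x, y, z].
In Python, from rig import r, eyes, order gives the robot as it stands.
- The arm moves only by the tool move_arm, never from a script. Its argument "deltas" is a list of rows, each a list of 2 entries, a list of its own where there are three numbers: the shift along the tool's x, y, z as a fraction of full scale, then the turn, a rotation vector about the tool's x, y, z as a fraction of full scale. In form: [[[dx, dy, dz], [rx, ry, rz]], ...]. A call has 1 to 20 rows; each row shifts and turns the commanded pose from where the row before left it, along the tool's axes as they then stand; what a row does not reach is not made up. Full scale, the value 1, is 40 mm for a shift and 4 degrees for a turn. A row lasts 1/10 s, in which the tool goes at most 50 mm and 8.59 degrees, less where a joint would pass 70% of its speed; a pose out of reach is approached as far as the arm can. A call with a number of a shift or a turn outside -1 to 1 is refused whole. A call with a gripper value outside its range is refused whole. "fingers" is the finger opening in mm, from 0 to 85.4, set as the call begins (left out, the last holds). The fingers move at their own pace and stop on an object; the grip force is fixed at half the most. Time passes only in rows, so rows that do not move let the fingers close. It gives the time, the measured TCP pose, the force, the opening and the grip force at its end, in the units of the state.
- r.sense(): the state, without advancing time (a new reading comes with each control period).
- eyes.get_image(name): name is "side" or "top" or "wrist"; returns (picture, depth): 420x560x3 uint8, red, green, blue; 420x560 float32, mm along the optical axis (not along the pixel's ray), 0 where there is no reading.
- eyes.camera_params(name): a dict with "fx", "fy", "cx", "cy" (pixels), "world_from_camera" (4x4, takes a point from camera to world coordinates). Camera axes: x right, y down, z forward; pixel columns grow to the right and rows downward; lengths in mm; the calibration is good to about 2 mm. A picture is of the moment at which its call begins: read the wrist's pose just before it. camera_params takes no time and is no camera call; for the wrist camera it gives the pose at the moment of the call.
- order.job_done(): hands the job in; it is judged then, once.
Trained networks look in the newest picture that a camera, given by its name, has taken for a name from the list of things; names that differ only in an ending like _2 or _b are one class to them, and where a whole thing is asked for, a point or a joint stands for the part that bears it (a point fixed in the world has none). Each returns a list of dicts, best first, with "conf" (0 to 1); they miss things now and then, are a little off and sometimes report something else, mostly with a low value. They report only what shows in the picture. A call takes as long as a camera call.
- eyes.recognise(camera, label): "bbox" ([left, top, right, bottom] in pixels, round what is visible of it).
The state is a dict: "clock": time; "q": joint angles; "dq": joint speeds; "effort": joint torques, N m; "tool_pos": TCP position; "eef_rot": TCP orientation; "contact_force": force on the tool from outside, world axes, zero at the start; "ft_torque": the same for the moment, N m; "width": finger opening in mm; "grasp_force": force on a finger pad.
Only numpy, scipy, OpenCV 4.12 (cv2) and the standard library are available. Lean on these libraries where they do the work, as an engineer would, in place of code of your own. Each camera call takes 0.05 s, during which the arm holds its last target. There are 200 camera calls.

TASK

Tip the washed potatoes out of the rinse station: slide the oven pan under its spout, open both splash doors wide (the latched right leaf first, as its strip laps over the left), then push the skip by its bar past its detent until it is fully tipped and all five potatoes lie in the pan. Then ease it gently back until it is fully home and upright, leaving the doors wide open and the pan standing under the spout. Do not disturb the bottle, the glass or the timer.

Things in the scene. Friction and masses are not known exactly. Their poses are not given: they have to be found in the camera images.
- station: Fixed sheet-steel rinse station: open-topped splash box 250 wide (y), 280 mm high, on rear legs; front half hangs 99 mm above the worktop. Origin on the worktop below the skip's hinge axis, midway. Own x from doors to back (yaw up to 0.25 rad), y left along the hinge axis, z up. Door faces at x = -46, cheeks' outsides y = +-125, back x = +111, legs x = +22 to +110 mm.
- skip_hinge (a point): Point on the skip's hinge axis (the station's y), midway between the cheeks, 155 mm above the worktop. In tipping, the spout's edge swings through the doorway to 127 mm before this axis and ends 80 mm above the worktop; a leaf open less than about 1.4 rad is in its way.
- skip_handle (a point): Middle of the skip's handle bar: round, 12 mm thick, straight for 88 mm along the station's y, 16 mm clear above the skip's rear rim, between two uprights 100 mm apart. Moves with the skip; upright it is 83 mm behind (own x) and 142 mm above the hinge axis, 297 mm above the worktop.
- skip (a joint): Tipping skip, rad: 0 = upright and home, grows as its top tips toward the doors (station's -x), 1.95 = fully tipped on its stop. Steel bin 186 wide, 90 deep, 125 mm high; front wall = spout. Sprung detent holds it at 0: 6 N at the bar frees it, clear by 0.35; going home it must be pressed over the detent again (0.35 to 0.1, 3 N). Balances near 1.0; beyond it goes over by itself, damped.
- right_leaf_handle (a point): Grip point of the right leaf's handle (right as the robot sees it, station's -y): an upright round post, 12 mm thick, on a stem at its foot, free from 217 to 284 mm above the worktop with a free top end; axis 42 mm in front of the leaf's mid-plane, 72 mm along the leaf from its hinge. This point is on its axis, 250 mm above the worktop. Moves with the leaf.
- right_leaf_hinge (a point): Point on the upright hinge axis of the right leaf (own y = -122 mm, x = -42 mm of the station), 120 mm above the worktop.
- right_leaf (a joint): Right leaf, rad: 0 = shut, grows as it swings out toward the robot, stop at 1.92. Steel panel 118 wide, 160 high, 8 mm thick, lower edge 120, top 280 mm above the worktop. A roller catch in the sill holds it shut (8 N at the handle frees it); its cover strip laps 12 mm over the front of the left leaf, which cannot open before it. Stays where it is left.
- left_leaf_handle (a point): Middle of the left leaf's handle, the mirror image of the right one; 100 mm beside it when both are shut.
- left_leaf_hinge (a point): Point on the upright hinge axis of the left leaf (own y = +122 mm, x = -42 mm of the station), 120 mm above the worktop.
- left_leaf (a joint): Left leaf, rad: 0 = shut, grows as it swings out toward the robot, stop at 1.92. Same size as the right leaf; no catch of its own, only the right leaf's cover strip keeps it shut. Stays where it is left.
- spout_drop (a point): Point on the worktop 140 mm before the skip's hinge axis, midway: below where the potatoes drop. The pan's middle belongs here, its long side along the station's y; it then reaches under the doors, which clear it.
- pan_center (a point): Centre, half-way up, of the loose oven pan: plain steel, open on top, 180 mm along own x, 240 along own y, 62 high, walls 3 mm, rolled rim 10 mm wide and 8 mm high, floor 3 mm, 0.3 to 0.6 kg. It starts to the left of its place, own x roughly away from the robot; it slides easily on the worktop.
- pan_right_rim (a point): Middle of the pan's right end rim (own -y end), 58 mm above the pan's underside, in the middle of the 10 mm wide rim.
- pan_left_rim (a point): The same at the left end (own +y).
- potato_1: New potato, tan, egg-shaped, 52 mm long, 39 mm thick, 40 to 65 g; lies in the skip at the start. Origin at its centre, long axis y.
- potato_2: New potato, tan, egg-shaped, 46 mm long, 36 mm thick, 40 to 65 g; lies in the skip at the start. Origin at its centre, long axis y.
- potato_3: New potato, tan, egg-shaped, 50 mm long, 38 mm thick, 40 to 65 g; lies in the skip at the start. Origin at its centre, long axis y.
- potato_4: New potato, tan, egg-shaped, 49 mm long, 37 mm thick, 40 to 65 g; lies in the skip at the start. Origin at its centre, long axis y.
- potato_5: New potato, tan, egg-shaped, 45 mm long, 35 mm thick, 40 to 65 g; lies in the skip at the start. Origin at its centre, long axis y.
- oil_bottle: Bystander: tall glass oil bottle, 62 mm across, 264 mm high, beside the station's left cheek. Origin at the middle of its underside.
- tumbler: Bystander: clear drinking glass, 81 mm across, 92 mm high, right of the work. Origin at the middle of its underside.
- kitchen_timer: Bystander: round wind-up kitchen timer, 66 mm across, 43 mm high, right of the work. Origin at the middle of its underside.

How it is judged:
By the outcome, as a careful person would: the job done as asked, in the order asked, and still so for the second after the job is handed in, with the robot touching nothing.
It also fails if it takes over 72 s, if anything falls off the work surface, if the arm or the gripper's body presses on something with over 40 N, if the wrist force passes 120 N, or if a joint passes its speed limit or range.

## Working session

There is one attempt and no reset: what is moved stays moved. The work goes in short steps, Python scripts to look and compute and a tool call to move; the robot and the scene stay as the last step left them, time stands still between calls to the robot, and variables do not carry over. Pictures are saved under pics/ and viewed, at most 10 in all, crops included, and the job is handed in when it is done.

Besides the shell and the picture viewer there is one more tool, called after "Request:" by a JSON object that holds its "api" and its "payload". move_arm: Moves the arm, as the interface text tells. Shift numbers are shares of 40 mm and turn numbers shares of 4 degrees, none past 1 either way. Its arguments: {"type":"object","properties":{"deltas":{"type":"array","items":{"type":"array"}},"fingers":{"type":"number"}},"required":["deltas"]}

```bash
ls; mkdir -p pics
python3 - <<'E'
from rig import r,eyes,order
import cv2,numpy as np
print(r.sense())
for n in ("side","top"):
    p,d=eyes.get_image(n); cv2.imwrite(f"pics/{n}0.png",p[:,:,::-1]); np.save(f"{n}0.npy",d)
    c=eyes.camera_params(n); print(n,c)
E
```

```text
pics
{'clock': 0.0, 'q': array([-1.48213401e+00,  2.45825449e-01,  1.55901492e+00, -5.49050797e-06,
        1.33867837e+00, -1.74084508e-01]), 'dq': array([-2.42482978e-04, -1.41262543e-03, -5.47423564e-04,  9.83864368e-04,
       -2.76513007e-05, -4.74643146e-04]), 'effort': array([-4.97433266e-04, -4.29506600e+01, -3.26124930e+01, -1.51311988e-04,
        5.24871371e-03, -4.97021730e-06]), 'tool_pos': array([ 168.79153171, -627.12900319,  230.1725484 ]), 'eef_rot': array([-9.62279429e-04,  9.91382375e-01,  1.30996410e-01,  3.84515615e-05]), 'contact_force': array([-0.00268475,  0.58836161,  0.28811241]), 'ft_torque': array([-0.02191595, -0.01083731,  0.01463022]), 'grasp_force': 0.0, 'width': 85.06882519389562}
side {'fx': 513.6475784456414, 'fy': 513.6475784456414, 'cx': 279.9459836820976, 'cy': 207.42911300307753, 'world_from_camera': array([[ 9.63996852e-01,  1.98369738e-01, -1.77086184e-01,
         8.09711531e+02],
       [ 2.65828462e-01, -7.35760135e-01,  6.22890241e-01,
        -9.07027995e+02],
       [-6.73038028e-03, -6.47538780e-01, -7.62002776e-01,
         1.34259824e+03],
       [ 0.00000000e+00,  0.00000000e+00,  0.00000000e+00,
         1.00000000e+00]])}
top {'fx': 473.6202588015489, 'fy': 473.6202588015489, 'cx': 277.1293591844169, 'cy': 211.1501371397055, 'world_from_camera': array([[ 1.32576250e-02, -9.95330310e-01,  9.56128141e-02,
         3.93779288e+02],
       [-9.99910069e-01, -1.30034465e-02,  3.28102786e-03,
         4.04470458e+01],
       [-2.02241036e-03, -9.56477141e-02, -9.95413193e-01,
         1.63007316e+03],
       [ 0.00000000e+00,  0.00000000e+00,  0.00000000e+00,
         1.00000000e+00]])}
```

View pics/top0.png

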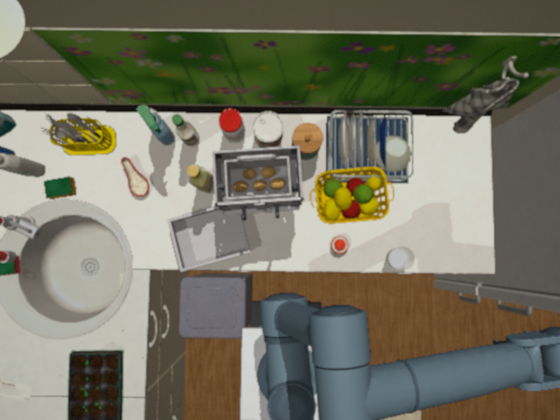

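View pics/side0.png

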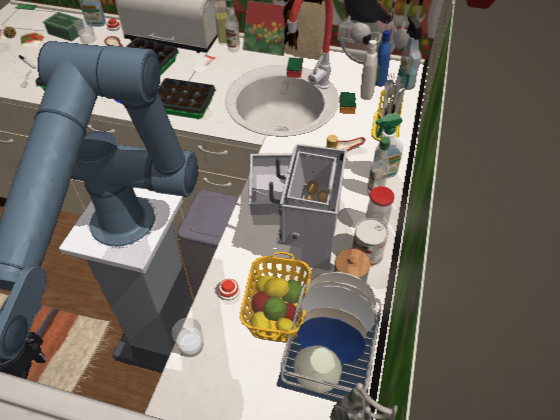

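```bash
cat > h.py <<'E'
from rig import r,eyes,order
import cv2,numpy as np
from scipy.spatial.transform import Rotation as R
def cloud(n,d=None):
    if d is None: p,d=eyes.get_image(n)
    c=eyes.camera_params(n); T=c["world_from_camera"]
    v,u=np.mgrid[:d.shape[0],:d.shape[1]]
    P=np.stack([(u-c["cx"])*d/c["fx"],(v-c["cy"])*d/c["fy"],d],-1)@T[:3,:3].T+T[:3,3]
    P[d==0]=np.nan
    return P
E
python3 - <<'E'
from h import *
for n in ("top","side"):
  P=cloud(n,np.load(f"{n}0.npy"))
  for l in "station skip_handle right_leaf_handle left_leaf_handle pan_center oil_bottle tumbler kitchen_timer".split():
    for o in eyes.recognise(n,l)[:2]:
        b=np.array(o["bbox"]); u,v=((b[:2]+b[2:])/2).astype(int); print(n,l,round(o["conf"],2),b.round(),P[v,u].round())
E
```

```text
top station 0.65 [216. 148. 304. 219.] [619. 102. 187.]
top skip_handle 0.8 [217. 152. 297. 199.] [650. 114. 149.]
top right_leaf_handle 0.82 [255. 198. 305. 221.] [548.  36. 101.]
top left_leaf_handle 0.9 [217. 198. 263. 223.] [542. 169. 106.]
top pan_center 0.96 [166. 204. 251. 274.] [454. 282.   1.]
top oil_bottle 0.94 [187. 163. 217. 195.] [627. 279. 199.]
top tumbler 0.57 [387. 249. 416. 273.] [ 385. -369.   44.]
top kitchen_timer 0.58 [331. 234. 348. 256.] [ 439. -163.   42.]
top kitchen_timer 0.57 [218. 203. 256. 221.] [536. 175. 108.]
side station 0.8 [270. 142. 346. 269.] [630.  11. 255.]
side skip_handle 0.73 [286. 149. 338. 213.] [601. 188. 167.]
side right_leaf_handle 0.58 [272. 175. 290. 209.] [480. 257.   3.]
side left_leaf_handle 0.6 [272. 145. 294. 178.] [457. 381.  31.]
side left_leaf_handle 0.16 [250. 157. 290. 215.] [512.  38. 276.]
side pan_center 0.68 [250. 154. 292. 214.] [512.  41. 280.]
side oil_bottle 0.69 [325. 134. 333. 146.] [630. 278. 268.]
side tumbler 0.97 [170. 316. 206. 360.] [ 389. -359.   44.]
side kitchen_timer 0.69 [218. 280. 241. 300.] [ 445. -182.   36.]
side kitchen_timer 0.37 [270. 146. 347. 269.] [631.   9. 249.]
```

The top view shows the station at about (258,180), its two handles at (245,212) and (278,212), and the pan at lower left (210,238). The bottle stands at (200,177), just to the left of the station. The side view shows the posts at (277,167) and (279,190). Next I fit the poses.

```bash
cat > fit.py <<'E'
from h import *
P=cloud("top",np.load("top0.npy"))
X,Y,Z=P[...,0],P[...,1],P[...,2]
m=(Z>268)&(Z<290)&(X>480)&(X<800)&(Y>-60)&(Y<260)
pts=P[m]; print(len(pts))
img=np.zeros((320,320),np.uint8)
from scipy.optimize import minimize
# fit rectangle outline (box outer walls, ~4mm in) to rim points, robustly
def res(p):
    x,y,a=p; c,s=np.cos(a),np.sin(a)
    dx,dy=pts[:,0]-x,pts[:,1]-y
    u=c*dx+s*dy; v=-s*dx+c*dy
    qx,qy=np.abs(u-32.5)-76,np.abs(v)-123
    o=np.hypot(np.maximum(qx,0),np.maximum(qy,0))+np.minimum(np.maximum(qx,qy),0)
    return np.minimum(np.abs(o),12).sum()
best=min((minimize(res,[x,y,a],method="Nelder-Mead") for x in(600,630,660) for y in(80,100,120) for a in(-.2,-.1,0,.1,.2)),key=lambda o:o.fun)
print("station",best.x,best.fun/len(pts))
x,y,a=best.x
c,s=np.cos(a),np.sin(a)
A=P[(X>450)&(X<850)&(Y>-80)&(Y<280)&(Z>230)]
loc=np.c_[c*(A[:,0]-x)+s*(A[:,1]-y),-s*(A[:,0]-x)+c*(A[:,1]-y),A[:,2]]
k=(loc[:,0]<-55)&(loc[:,0]>-120)&(np.abs(loc[:,1])<130); print("posts",loc[k].round())
k=(loc[:,2]>288)&(np.abs(loc[:,1])<60); print("bar",loc[k].mean(0) if k.any() else None,loc[k].min(0),loc[k].max(0))
m=(Z>50)&(Z<70)&(X>330)&(X<640)&(Y>120)&(Y<420)
q=P[m][:,:2].astype(np.float32)
r_=cv2.minAreaRect(q); print("pan",r_,len(q))
def resp(p):
    x,y,a=p; c,s=np.cos(a),np.sin(a)
    dx,dy=q[:,0]-x,q[:,1]-y; u=c*dx+s*dy; v=-s*dx+c*dy
    qx,qy=np.abs(u)-85,np.abs(v)-115
    o=np.hypot(np.maximum(qx,0),np.maximum(qy,0))+np.minimum(np.maximum(qx,qy),0)
    return np.minimum(np.abs(o),12).sum()
b=min((minimize(resp,[*r_[0],a],method="Nelder-Mead") for a in(-.4,-.2,0,.2,.4)),key=lambda o:o.fun)
print("pan",b.x,b.fun/len(q))
E
python3 fit.py
```

```text
1196
station [5.93702652e+02 1.00401054e+02 7.74152183e-02] 5.609632982424545
posts [[-79. -46. 276.]
 [-80. -49. 289.]
 [-80. -52. 284.]
 [-82. -46. 282.]
 [-83. -49. 288.]
 [-83. -52. 285.]
 [-83. -55. 285.]
 [-79.  51. 282.]
 [-79.  48. 280.]
 [-85. -46. 280.]
 [-86. -49. 287.]
 [-86. -52. 286.]
 [-86. -55. 280.]
 [-82.  54. 282.]
 [-82.  51. 280.]
 [-82.  48. 281.]
 [-82.  45. 284.]
 [-88. -46. 277.]
 [-88. -49. 280.]
 [-89. -51. 284.]
 [-88. -54. 274.]
 [-85.  54. 284.]
 [-84.  52. 276.]
 [-85.  48. 283.]
 [-85.  46. 283.]
 [-84.  44. 262.]
 [-88. -46. 251.]
 [-90. -48. 268.]
 [-89. -51. 257.]
 [-87. -55. 232.]
 [-87.  55. 275.]
 [-88.  52. 281.]
 [-88.  48. 289.]
 [-88.  46. 276.]
 [-86.  44. 258.]
 [-89.  53. 265.]
 [-90.  49. 277.]
 [-89.  47. 262.]
 [-88.  46. 243.]
 [-90.  52. 234.]
 [-90.  49. 238.]]
bar [ 80.20051305  -0.58551281 300.39458076] [-88.45619183 -54.15505945 288.03618691] [109.16251436  55.32852065 308.28397833]
pan ((497.36920166015625, 282.79583740234375), (260.4090881347656, 239.98390197753906), 16.4736385345459) 657
pan [4.58891850e+02 2.70823881e+02 2.86422072e-01] 2.788378397990043
```

```bash
cat >> h.py <<'E'
S=np.array([594.,100.,0]);SY=.077
def st(x,y,z): return S+R.from_euler('z',SY).apply([x,y,z])
def quat(q): return R.from_quat(np.r_[q[1:],q[0]])
def tool(yaw,pitch=0):  # tool down turned yaw; pitch>0 leans fingers toward +x of own heading
    return R.from_euler('z',yaw)*R.from_euler('y',-pitch)*R.from_euler('x',np.pi)
def log():
    s=r.sense(); open('log.txt','a').write(repr([*s['q'],*s['tool_pos'],*s['eef_rot']])+'\n'); return s
def plan(wps,step=36,start=None):
    """wps: list of (pos, Rotation|None, optional speed mm/row): prints rows in tool frame"""
    s=log(); p=s['tool_pos'].copy(); o=quat(s['eef_rot'])
    if start is not None: p,o=np.array(start[0],float),start[1]
    for w in wps:
        tp=np.array(w[0],float); to=w[1] if w[1] is not None else o; v=w[2] if len(w)>2 else step
        rv=(o.inv()*to).as_rotvec()
        n=int(np.ceil(max(np.linalg.norm(tp-p)/v,np.linalg.norm(rv)/np.radians(3.9),1)))
        d=(tp-p)/n; rows=[]
        for i in range(n):
            a=o.inv().apply(d)/40; b=rv/n/np.radians(4)
            rows.append([a.round(3).tolist(),b.round(3).tolist()]); o=o*R.from_rotvec(b*np.radians(4)); p=p+d
        print(n,"rows to",tp.round(),[str(x) for x in rows[:1]] if all(x==rows[0] for x in rows) else "\n".join(map(str,rows)))
E
python3 - <<'E'
from h import *
P=cloud("top",np.load("top0.npy"));X,Y,Z=P[...,0],P[...,1],P[...,2]
m=(X>450)&(X<620)&(Y<-40)&(Y>-240)&(Z>20)
print("basket x,y min/max,z",P[m].min(0),P[m].max(0))
T=tool(.286)
plan([([340,-320,330],None),([400,0,330],None),([426,381,130],T),([426.6,381.3,37],None,25)])
E
```

```text
basket x,y min/max,z [ 452.03341243 -239.99558933   20.14484662] [619.98644648 -59.43339193 126.59684128]
11 rows to [ 340. -320.  330.] ['[[0.557, -0.574, -0.224], [0.0, 0.0, 0.0]]']
10 rows to [400.   0. 330.] ['[[0.353, -0.734, -0.0], [0.0, 0.0, 0.0]]']
12 rows to [426. 381. 130.] [[0.259, -0.752, 0.417], [0.0, 0.0, -0.028]]
[[0.26, -0.752, 0.417], [0.0, 0.0, -0.028]]
[[0.261, -0.751, 0.417], [0.0, 0.0, -0.028]]
[[0.263, -0.751, 0.417], [0.0, 0.0, -0.028]]
[[0.264, -0.75, 0.417], [0.0, 0.0, -0.028]]
[[0.266, -0.75, 0.417], [0.0, 0.0, -0.028]]
[[0.267, -0.749, 0.417], [0.0, 0.0, -0.028]]
[[0.269, -0.749, 0.417], [0.0, 0.0, -0.028]]
[[0.27, -0.748, 0.417], [0.0, 0.0, -0.028]]
[[0.272, -0.748, 0.417], [0.0, 0.0, -0.028]]
[[0.273, -0.747, 0.417], [0.0, 0.0, -0.028]]
[[0.274, -0.747, 0.417], [0.0, 0.0, -0.028]]
4 rows to [427. 381.  37.] ['[[0.004, -0.001, 0.581], [0.0, 0.0, 0.0]]']
```

Request:
{"api": "move_arm", "payload": {"deltas": [[[0.56, -0.57, -0.22], [0, 0, 0]], [[0.56, -0.57, -0.22], [0, 0, 0]], [[0.56, -0.57, -0.22], [0, 0, 0]], [[0.56, -0.57, -0.22], [0, 0, 0]], [[0.56, -0.57, -0.22], [0, 0, 0]], [[0.56, -0.57, -0.22], [0, 0, 0]], [[0.56, -0.57, -0.22], [0, 0, 0]], [[0.56, -0.57, -0.22], [0, 0, 0]], [[0.56, -0.57, -0.22], [0, 0, 0]], [[0.56, -0.57, -0.22], [0, 0, 0]], [[0.56, -0.57, -0.22], [0, 0, 0]]]}}

```text
clock: 2.0
tool_pos: [342.1, -320.3, 328.7]
eef_rot: [0.0, 0.991, 0.131, 0.0]
contact_force: [-0.2, 0.9, -0.1]
width: 85.1
grasp_force: 0.0
```

Request:
{"api": "move_arm", "payload": {"deltas": [[[0.35, -0.73, 0], [0, 0, 0]], [[0.35, -0.73, 0], [0, 0, 0]], [[0.35, -0.73, 0], [0, 0, 0]], [[0.35, -0.73, 0], [0, 0, 0]], [[0.35, -0.73, 0], [0, 0, 0]], [[0.35, -0.73, 0], [0, 0, 0]], [[0.35, -0.73, 0], [0, 0, 0]], [[0.35, -0.73, 0], [0, 0, 0]], [[0.35, -0.73, 0], [0, 0, 0]], [[0.35, -0.73, 0], [0, 0, 0]], [[0.26, -0.75, 0.3], [0, 0, 0]], [[0.26, -0.75, 0.3], [0, 0, 0]], [[0.26, -0.75, 0.3], [0, 0, 0]], [[0.26, -0.75, 0.3], [0, 0, 0]], [[0.26, -0.75, 0.3], [0, 0, 0]], [[0.26, -0.75, 0.3], [0, 0, 0]], [[0.26, -0.75, 0.3], [0, 0, 0]], [[0.26, -0.75, 0.3], [0, 0, 0]], [[0.26, -0.75, 0.3], [0, 0, 0]], [[0.26, -0.75, 0.3], [0, 0, 0]]]}}

```text
clock: 4.0
tool_pos: [423.4, 315.0, 207.7]
eef_rot: [-0.0, 0.991, 0.131, 0.0]
contact_force: [0.8, 0.4, -0.2]
width: 85.9
grasp_force: 0.0
```

Run:
```python
from h import *
s=log(); print(s['clock'],s['q'].round(3))
plan([([426.6,381.3,110],tool(.286))])
p,d=eyes.get_image("wrist"); cv2.imwrite("pics/w1.png",p[:,:,::-1]); P=cloud("wrist",d)
X,Y,Z=P[...,0],P[...,1],P[...,2]
m=(Z>50)&(Z<70)&(X>330)&(X<560)&(Y>130)&(Y<440); q=P[m]; print(len(q), q.min(0),q.max(0))
from scipy.optimize import minimize
def resp(p):
    x,y,a=p; c,s=np.cos(a),np.sin(a)
    dx,dy=q[:,0]-x,q[:,1]-y; u=c*dx+s*dy; v=-s*dx+c*dy
    qx,qy=np.abs(u)-85,np.abs(v)-115
    o=np.hypot(np.maximum(qx,0),np.maximum(qy,0))+np.minimum(np.maximum(qx,qy),0)
    return np.minimum(np.abs(o),12).sum()
b=minimize(resp,[459,271,.286],method="Nelder-Mead"); print("pan",b.x,b.fun/len(q))
```

```text
4.0 [ 0.425 -0.02   1.891 -0.     1.27   1.732]
4 rows to [427. 381. 110.] [[0.127, -0.395, 0.611], [0.0, -0.002, -0.082]]
[[0.129, -0.394, 0.611], [0.0, -0.002, -0.082]]
[[0.131, -0.393, 0.611], [0.0, -0.002, -0.082]]
[[0.134, -0.393, 0.611], [0.0, -0.002, -0.082]]
11692 [339.08295793 136.03270364  50.05423845] [559.99993463 414.11757911  63.62609908]
pan [4.57789441e+02 2.75260874e+02 2.85635065e-01] 2.62692427590831
```

Request:
{"api": "move_arm", "payload": {"deltas": [[[0.13, -0.42, 0.6], [0, 0, -0.08]], [[0.13, -0.41, 0.6], [0, 0, -0.08]], [[0.13, -0.41, 0.6], [0, 0, -0.08]], [[0.13, -0.41, 0.6], [0, 0, -0.08]], [[0, 0, 0.6], [0, 0, 0]], [[0, 0, 0.6], [0, 0, 0]], [[0, 0, 0.6], [0, 0, 0]]]}}

```text
clock: 4.75
tool_pos: [425.9, 382.9, 39.3]
eef_rot: [-0.0, 0.99, 0.142, 0.0]
contact_force: [-0.2, -0.5, 0.3]
width: 85.7
grasp_force: 0.0
```

Request:
{"api": "move_arm", "payload": {"deltas": [[[0, 0, 0], [0, 0, 0]], [[0, 0, 0], [0, 0, 0]], [[0, 0, 0], [0, 0, 0]], [[0, 0, 0], [0, 0, 0]], [[0, 0, 0], [0, 0, 0]], [[0, 0, 0], [0, 0, 0]]], "fingers": 0}}

```text
clock: 5.35
tool_pos: [426.7, 383.0, 41.5]
eef_rot: [-0.0, 0.99, 0.142, 0.001]
contact_force: [-0.8, -0.8, 6.1]
width: 8.5
grasp_force: 59.0
```

Run:
```python
from h import *
p,d=eyes.get_image("top");P=cloud("top",d);X,Y,Z=P[...,0],P[...,1],P[...,2]
s=log();t=s['tool_pos'];print(t)
q=quat(s['eef_rot']);yaw=np.arctan2(*q.apply([1,0,0])[1::-1]);print(yaw)
rel=R.from_euler('z',-.286).apply(t-[458,273,t[2]]);print(rel)
T=st(-140,0,t[2])+R.from_euler('z',SY).apply([rel[0],115,0]);print(T)
plan([(T,tool(yaw-.286+SY),14)])
```

```text
[426.67112397 383.04872256  41.45636751]
0.2852260462447676
[  0.99031483 114.4169528    0.        ]
[446.5559531  203.9660791   41.45636751]
13 rows to [447. 204.  41.] [[-0.06, 0.341, -0.0], [-0.0, -0.002, 0.23]]
[[-0.055, 0.342, -0.0], [-0.0, -0.002, 0.23]]
[[-0.049, 0.343, -0.0], [-0.0, -0.002, 0.23]]
[[-0.044, 0.344, -0.0], [-0.0, -0.002, 0.23]]
[[-0.038, 0.344, -0.0], [-0.0, -0.002, 0.23]]
[[-0.033, 0.345, -0.0], [-0.0, -0.002, 0.23]]
[[-0.027, 0.345, -0.0], [-0.0, -0.002, 0.23]]
[[-0.022, 0.346, -0.0], [-0.0, -0.002, 0.23]]
[[-0.016, 0.346, -0.0], [-0.0, -0.002, 0.23]]
[[-0.01, 0.346, -0.0], [-0.0, -0.002, 0.23]]
[[-0.005, 0.346, -0.0], [-0.0, -0.002, 0.23]]
[[0.001, 0.347, -0.0], [-0.0, -0.002, 0.23]]
[[0.006, 0.346, -0.0], [-0.0, -0.002, 0.23]]
```

Request:
{"api": "move_arm", "payload": {"deltas": [[[-0.06, 0.34, 0], [0, 0, 0.23]], [[-0.055, 0.34, 0], [0, 0, 0.23]], [[-0.05, 0.345, 0], [0, 0, 0.23]], [[-0.045, 0.345, 0], [0, 0, 0.23]], [[-0.04, 0.345, 0], [0, 0, 0.23]], [[-0.035, 0.345, 0], [0, 0, 0.23]], [[-0.03, 0.345, 0], [0, 0, 0.23]], [[-0.02, 0.345, 0], [0, 0, 0.23]], [[-0.015, 0.345, 0], [0, 0, 0.23]], [[-0.01, 0.345, 0], [0, 0, 0.23]], [[-0.005, 0.345, 0], [0, 0, 0.23]], [[0, 0.345, 0], [0, 0, 0.23]], [[0.005, 0.345, 0], [0, 0, 0.23]], [[0, 0, 0], [0, 0, 0]]]}}

```text
clock: 6.8
tool_pos: [446.9, 202.4, 41.4]
eef_rot: [0.0, 0.999, 0.037, 0.002]
contact_force: [0.8, -3.1, 7.3]
width: 8.7
grasp_force: 59.7
```

```bash
cat > pan.py <<'E'
from h import *
from scipy.optimize import minimize
def pan(P,g=(454,89,.077),w=60):
    X,Y,Z=P[...,0],P[...,1],P[...,2]
    m=(Z>48)&(Z<70)&(abs(X-g[0])<120)&(abs(Y-g[1])<150); q=P[m]
    def resp(p):
        x,y,a=p; c,s=np.cos(a),np.sin(a)
        dx,dy=q[:,0]-x,q[:,1]-y; u=c*dx+s*dy; v=-s*dx+c*dy
        qx,qy=np.abs(u)-85,np.abs(v)-115
        o=np.hypot(np.maximum(qx,0),np.maximum(qy,0))+np.minimum(np.maximum(qx,qy),0)
        return np.minimum(np.abs(o),12).sum()
    b=min((minimize(resp,np.add(g,[0,0,e]),method="Nelder-Mead") for e in(-.05,0,.05)),key=lambda o:o.fun); return b.x,b.fun/len(q),len(q)
if __name__=="__main__":
    p,d=eyes.get_image("top"); cv2.imwrite("pics/top_now.png",p[:,:,::-1]); P=cloud("top",d); print(pan(P),st(-140,0,0))
    s=log(); print(s['clock'],s['tool_pos'],s['q'])
E
python3 pan.py
```

```text
(array([4.54189083e+02, 8.74066906e+01, 8.17672367e-02]), np.float64(2.4620043943640613), 416) [454.41482498  89.23064928   0.        ]
6.85 [446.84824657 202.37984969  41.42838583] [ 1.94522373e-01  1.44808851e-01  2.06717764e+00 -2.02612580e-03
  9.26728032e-01  1.69123414e+00]
```

Run:
```python
from h import *
t=r.sense()['tool_pos']
T=tool(SY); p=st(-84,-50,0); print(p)
plan([(t+[0,0,49],None,25),(t+[0,0,290],None,39),(p+[0,0,330],T),(p+[0,0,245],T,22)])
print("opening path, post positions and row deltas in tool frame (x,y)")
```

```text
[514.09509167  43.68654135   0.        ]
2 rows to [447. 202.  90.] ['[[0.002, 0.001, -0.612], [0.0, 0.0, 0.0]]']
7 rows to [447. 202. 331.] ['[[0.003, 0.001, -0.861], [0.0, 0.0, 0.0]]']
5 rows to [514.  44. 330.] [[0.276, 0.817, 0.009], [0.004, -0.009, -0.005]]
[[0.275, 0.817, 0.009], [0.004, -0.009, -0.005]]
[[0.275, 0.817, 0.008], [0.004, -0.009, -0.005]]
[[0.275, 0.817, 0.008], [0.004, -0.009, -0.005]]
[[0.274, 0.817, 0.008], [0.004, -0.009, -0.005]]
4 rows to [514.  44. 245.] ['[[0.0, -0.0, 0.531], [-0.0, -0.0, -0.0]]']
opening path, post positions and row deltas in tool frame (x,y)
```

Request:
{"api": "move_arm", "payload": {"deltas": [[[0, 0, 0], [0, 0, 0]], [[0, 0, 0], [0, 0, 0]], [[0, 0, 0], [0, 0, 0]], [[0, 0, -0.6], [0, 0, 0]], [[0, 0, -0.6], [0, 0, 0]], [[0, 0, -0.98], [0, 0, 0]], [[0, 0, -0.98], [0, 0, 0]], [[0, 0, -0.98], [0, 0, 0]], [[0, 0, -0.98], [0, 0, 0]], [[0, 0, -0.98], [0, 0, 0]], [[0, 0, -0.98], [0, 0, 0]]], "fingers": 50}}

```text
clock: 7.95
tool_pos: [444.7, 203.8, 324.4]
eef_rot: [0.0, 0.999, 0.038, -0.0]
contact_force: [1.9, 0.3, -0.0]
width: 50.1
grasp_force: 0.0
```

Request:
{"api": "move_arm", "payload": {"deltas": [[[0.285, 0.825, 0], [0, 0, 0]], [[0.285, 0.825, 0], [0, 0, 0]], [[0.285, 0.825, 0], [0, 0, 0]], [[0.285, 0.825, 0], [0, 0, 0]], [[0.285, 0.825, 0], [0, 0, 0]], [[0, 0, 0.3], [0, 0, 0]], [[0, 0, 0.55], [0, 0, 0]], [[0, 0, 0.55], [0, 0, 0]], [[0, 0, 0.55], [0, 0, 0]]]}}

```text
clock: 8.85
tool_pos: [514.0, 44.3, 243.5]
eef_rot: [-0.0, 0.999, 0.038, -0.001]
contact_force: [-0.2, -0.6, 0.7]
width: 49.6
grasp_force: 0.0
```

Request:
{"api": "move_arm", "payload": {"deltas": [[[0, 0, 0], [0, 0, 0]], [[0, 0, 0], [0, 0, 0]], [[0, 0, 0], [0, 0, 0]], [[0, 0, 0], [0, 0, 0]], [[0, 0, 0], [0, 0, 0]]], "fingers": 0}}

```text
clock: 9.35
tool_pos: [514.8, 44.6, 246.4]
eef_rot: [-0.001, 0.999, 0.038, 0.0]
contact_force: [-2.7, 4.4, 1.4]
width: 10.2
grasp_force: 58.4
```

```bash
cat > leaf.py <<'E'
import sys
from h import *
side=int(sys.argv[1]); a0,a1=float(sys.argv[2]),float(sys.argv[3]); rot=float(sys.argv[4])
# side -1 right, +1 left. tool turn = rot * leaf angle
s=log(); t=s['tool_pos']; print(t,s['contact_force'],s['q'].round(2))
f=lambda th: st(-42,side*122,0)+R.from_euler('z',SY-side*th).apply([-42,-side*72,0])
off=t-f(a0); off[2]=0; print("off",off)
n=int(np.ceil((a1-a0)*83.4/13)); w=[]
for th in np.linspace(a0,a1,n+1)[1:]:
    w.append((f(th)+off+[0,0,t[2]],tool(SY-side*rot*th),50))
plan(w)
E
python3 leaf.py -1 0 1.75 0.5
```

```text
[514.8377817   44.60291394 246.37545747] [-2.73014912  4.44804911  1.38030778] [-0.13 -0.09  1.88  0.    1.35  1.36]
off [0.74269003 0.9163726  0.        ]
2 rows to [505.  37. 246.] [[-0.125, 0.086, -0.0], [-0.01, -0.006, -0.523]]
[[-0.128, 0.081, -0.0], [-0.01, -0.006, -0.523]]
2 rows to [497.  28. 246.] [[-0.119, 0.095, 0.0], [-0.0, 0.0, -0.522]]
[[-0.122, 0.09, 0.0], [-0.0, 0.0, -0.522]]
2 rows to [490.  18. 246.] [[-0.111, 0.103, 0.0], [0.0, 0.0, -0.522]]
[[-0.115, 0.099, 0.0], [0.0, 0.0, -0.522]]
2 rows to [485.   7. 246.] [[-0.104, 0.111, 0.0], [-0.0, 0.0, -0.522]]
[[-0.108, 0.107, 0.0], [-0.0, 0.0, -0.522]]
2 rows to [481.  -4. 246.] [[-0.095, 0.118, 0.0], [0.0, 0.0, -0.522]]
[[-0.099, 0.115, 0.0], [0.0, 0.0, -0.522]]
2 rows to [479. -16. 246.] [[-0.086, 0.125, 0.0], [0.0, 0.0, -0.522]]
[[-0.091, 0.122, 0.0], [0.0, 0.0, -0.522]]
2 rows to [479. -29. 246.] [[-0.077, 0.131, 0.0], [-0.0, 0.0, -0.522]]
[[-0.082, 0.128, 0.0], [-0.0, 0.0, -0.522]]
2 rows to [481. -41. 246.] [[-0.067, 0.136, 0.0], [0.0, 0.0, -0.522]]
[[-0.072, 0.134, 0.0], [0.0, 0.0, -0.522]]
2 rows to [484. -52. 246.] [[-0.057, 0.141, 0.0], [0.0, 0.0, -0.522]]
[[-0.062, 0.138, 0.0], [0.0, 0.0, -0.522]]
2 rows to [489. -63. 246.] [[-0.047, 0.144, 0.0], [-0.0, 0.0, -0.522]]
[[-0.052, 0.143, 0.0], [-0.0, 0.0, -0.522]]
2 rows to [495. -74. 246.] [[-0.036, 0.147, 0.0], [-0.0, 0.0, -0.522]]
[[-0.042, 0.146, 0.0], [-0.0, 0.0, -0.522]]
2 rows to [503. -83. 246.] [[-0.025, 0.15, 0.0], [-0.0, 0.0, -0.522]]
[[-0.031, 0.149, 0.0], [-0.0, 0.0, -0.522]]
```

Request:
{"api": "move_arm", "payload": {"deltas": [[[-0.125, 0.085, 0], [0, 0, -0.52]], [[-0.13, 0.08, 0], [0, 0, -0.52]], [[-0.12, 0.095, 0], [0, 0, -0.52]], [[-0.12, 0.09, 0], [0, 0, -0.52]], [[-0.11, 0.105, 0], [0, 0, -0.52]], [[-0.115, 0.1, 0], [0, 0, -0.52]], [[-0.105, 0.11, 0], [0, 0, -0.52]], [[-0.11, 0.105, 0], [0, 0, -0.52]], [[-0.095, 0.12, 0], [0, 0, -0.52]], [[-0.1, 0.115, 0], [0, 0, -0.52]], [[-0.085, 0.125, 0], [0, 0, -0.52]], [[-0.09, 0.12, 0], [0, 0, -0.52]]]}}

```text
clock: 10.55
tool_pos: [477.1, -16.6, 246.3]
eef_rot: [-0.001, 0.967, 0.255, -0.003]
contact_force: [-12.0, 2.0, 5.2]
width: 10.3
grasp_force: 60.0
```

Request:
{"api": "move_arm", "payload": {"deltas": [[[-0.077, 0.13, 0], [0, 0, -0.52]], [[-0.082, 0.128, 0], [0, 0, -0.52]], [[-0.067, 0.136, 0], [0, 0, -0.52]], [[-0.072, 0.134, 0], [0, 0, -0.52]], [[-0.057, 0.14, 0], [0, 0, -0.52]], [[-0.062, 0.138, 0], [0, 0, -0.52]], [[-0.047, 0.144, 0], [0, 0, -0.52]], [[-0.052, 0.143, 0], [0, 0, -0.52]], [[-0.036, 0.147, 0], [0, 0, -0.52]], [[-0.042, 0.146, 0], [0, 0, -0.52]], [[-0.025, 0.15, 0], [0, 0, -0.52]], [[-0.03, 0.15, 0], [0, 0, -0.52]], [[0, 0, 0], [0, 0, 0]]]}}

```text
clock: 11.85
tool_pos: [502.6, -86.0, 246.2]
eef_rot: [0.002, 0.89, 0.456, -0.002]
contact_force: [-6.0, -5.7, 1.1]
width: 10.3
grasp_force: 59.7
```

Run:
```python
from h import *
s=r.sense();t=s['tool_pos'];T=tool(SY); p=st(-84,50,0); print(p)
plan([(t+[0,0,80],None,39),(p+[0,0,327],T,36),(p+[0,0,245],T,22)])
```

```text
[506.4026983  143.39023779   0.        ]
3 rows to [503. -86. 326.] ['[[-0.003, 0.001, -0.667], [0.0, 0.0, 0.0]]']
13 rows to [506. 143. 327.] [[0.362, -0.252, -0.004], [0.004, 0.004, 0.959]]
[[0.345, -0.275, -0.003], [0.004, 0.004, 0.959]]
[[0.326, -0.298, -0.003], [0.004, 0.004, 0.959]]
[[0.305, -0.319, -0.003], [0.004, 0.004, 0.959]]
[[0.283, -0.338, -0.003], [0.004, 0.004, 0.959]]
[[0.26, -0.357, -0.003], [0.004, 0.004, 0.959]]
[[0.235, -0.373, -0.003], [0.004, 0.004, 0.959]]
[[0.21, -0.388, -0.002], [0.004, 0.004, 0.959]]
[[0.183, -0.401, -0.002], [0.004, 0.004, 0.959]]
[[0.156, -0.413, -0.002], [0.004, 0.004, 0.959]]
[[0.128, -0.422, -0.002], [0.004, 0.004, 0.959]]
[[0.099, -0.43, -0.002], [0.004, 0.004, 0.959]]
[[0.071, -0.435, -0.002], [0.004, 0.004, 0.959]]
4 rows to [506. 143. 245.] ['[[-0.0, 0.0, 0.512], [0.0, 0.0, 0.0]]']
```

Request:
{"api": "move_arm", "payload": {"deltas": [[[0, 0, 0], [0, 0, 0]], [[0, 0, 0], [0, 0, 0]], [[0, 0, 0], [0, 0, 0]], [[0, 0, -0.7], [0, 0, 0]], [[0, 0, -0.7], [0, 0, 0]], [[0, 0, -0.7], [0, 0, 0]]], "fingers": 40}}

```text
clock: 12.45
tool_pos: [502.9, -83.4, 330.5]
eef_rot: [0.0, 0.89, 0.456, 0.0]
contact_force: [1.0, -0.3, 0.2]
width: 39.9
grasp_force: 0.0
```

Request:
{"api": "move_arm", "payload": {"deltas": [[[0.36, -0.25, 0], [0, 0, 0.96]], [[0.345, -0.275, 0], [0, 0, 0.96]], [[0.325, -0.3, 0], [0, 0, 0.96]], [[0.305, -0.32, 0], [0, 0, 0.96]], [[0.285, -0.34, 0], [0, 0, 0.96]], [[0.26, -0.355, 0], [0, 0, 0.96]], [[0.235, -0.375, 0], [0, 0, 0.96]], [[0.21, -0.39, 0], [0, 0, 0.96]], [[0.185, -0.4, 0], [0, 0, 0.96]], [[0.155, -0.415, 0], [0, 0, 0.96]], [[0.13, -0.42, 0], [0, 0, 0.96]], [[0.1, -0.43, 0], [0, 0, 0.96]], [[0.07, -0.37, 0], [0, 0, 0.96]], [[0, 0, 0.3], [0, 0, 0]], [[0, 0, 0.6], [0, 0, 0]], [[0, 0, 0.6], [0, 0, 0]], [[0, 0, 0.6], [0, 0, 0]]], "fingers": 50}}

```text
clock: 14.15
tool_pos: [506.8, 142.7, 243.6]
eef_rot: [0.0, 0.999, 0.039, -0.0]
contact_force: [-0.3, -0.2, -0.6]
width: 50.2
grasp_force: 0.0
```

Request:
{"api": "move_arm", "payload": {"deltas": [[[0, 0, 0], [0, 0, 0]], [[0, 0, 0], [0, 0, 0]], [[0, 0, 0], [0, 0, 0]], [[0, 0, 0], [0, 0, 0]], [[0, 0, 0], [0, 0, 0]]], "fingers": 0}}

```text
clock: 14.65
tool_pos: [507.5, 144.5, 246.4]
eef_rot: [-0.001, 0.999, 0.039, 0.001]
contact_force: [0.3, 4.5, -2.6]
width: 10.2
grasp_force: 58.4
```

```bash
python3 leaf.py 1 0 1.75 0.45
```

```text
[507.45387885 144.45772586 246.44035684] [ 0.26478007  4.54629778 -2.62786387] [ 0.06 -0.06  1.86  0.    1.34  1.55]
off [1.05118055 1.06748807 0.        ]
1 rows to [497. 151. 246.] ['[[-0.25, -0.172, -0.0], [-0.04, -0.028, 0.942]]']
1 rows to [487. 158. 246.] ['[[-0.236, -0.191, -0.0], [0.0, -0.0, 0.94]]']
1 rows to [479. 167. 246.] ['[[-0.22, -0.209, -0.0], [0.0, -0.0, 0.94]]']
1 rows to [472. 177. 246.] ['[[-0.202, -0.226, -0.0], [-0.0, -0.0, 0.94]]']
1 rows to [467. 188. 246.] ['[[-0.184, -0.242, -0.0], [0.0, -0.0, 0.94]]']
1 rows to [463. 199. 246.] ['[[-0.164, -0.256, -0.0], [0.0, -0.0, 0.94]]']
1 rows to [461. 211. 246.] ['[[-0.143, -0.268, -0.0], [-0.0, -0.0, 0.94]]']
1 rows to [461. 223. 246.] ['[[-0.121, -0.279, -0.0], [0.0, -0.0, 0.94]]']
1 rows to [462. 235. 246.] ['[[-0.098, -0.287, -0.0], [0.0, -0.0, 0.94]]']
1 rows to [465. 247. 246.] ['[[-0.075, -0.294, -0.0], [0.0, -0.0, 0.94]]']
1 rows to [470. 258. 246.] ['[[-0.051, -0.299, -0.0], [0.0, -0.0, 0.94]]']
1 rows to [476. 269. 246.] ['[[-0.027, -0.302, -0.0], [0.0, -0.0, 0.94]]']
```

```bash
sed -i 's#/13))#/9))#' leaf.py; python3 leaf.py 1 0 1.75 0.25
```

```text
[507.45387885 144.45772586 246.44035684] [ 0.26478007  4.54629778 -2.62786387] [ 0.06 -0.06  1.86  0.    1.34  1.55]
off [1.05118055 1.06748807 0.        ]
1 rows to [500. 149. 246.] ['[[-0.179, -0.117, -0.0], [-0.039, -0.029, 0.371]]']
1 rows to [493. 153. 246.] ['[[-0.17, -0.131, -0.0], [-0.0, -0.0, 0.369]]']
1 rows to [486. 159. 246.] ['[[-0.159, -0.144, -0.0], [-0.0, -0.0, 0.369]]']
1 rows to [480. 165. 246.] ['[[-0.148, -0.155, -0.0], [0.0, -0.0, 0.369]]']
1 rows to [475. 172. 246.] ['[[-0.135, -0.166, -0.0], [0.0, -0.0, 0.369]]']
1 rows to [471. 179. 246.] ['[[-0.122, -0.176, -0.0], [0.0, -0.0, 0.369]]']
1 rows to [467. 187. 246.] ['[[-0.108, -0.185, -0.0], [0.0, -0.0, 0.369]]']
1 rows to [464. 195. 246.] ['[[-0.093, -0.193, -0.0], [0.0, -0.0, 0.369]]']
1 rows to [462. 203. 246.] ['[[-0.078, -0.2, -0.0], [0.0, -0.0, 0.369]]']
1 rows to [461. 212. 246.] ['[[-0.063, -0.205, -0.0], [-0.0, -0.0, 0.369]]']
1 rows to [460. 221. 246.] ['[[-0.047, -0.209, -0.0], [0.0, -0.0, 0.369]]']
1 rows to [461. 229. 246.] ['[[-0.03, -0.212, -0.0], [-0.0, -0.0, 0.369]]']
1 rows to [462. 238. 246.] ['[[-0.014, -0.214, -0.0], [0.0, -0.0, 0.369]]']
1 rows to [465. 246. 246.] ['[[0.003, -0.214, -0.0], [0.0, -0.0, 0.369]]']
1 rows to [468. 254. 246.] ['[[0.019, -0.214, -0.0], [-0.0, -0.0, 0.369]]']
1 rows to [472. 261. 246.] ['[[0.036, -0.211, -0.0], [0.0, -0.0, 0.369]]']
1 rows to [476. 269. 246.] ['[[0.052, -0.208, -0.0], [-0.0, -0.0, 0.369]]']
```

Request:
{"api": "move_arm", "payload": {"deltas": [[[-0.18, -0.117, 0], [0, 0, 0.37]], [[-0.17, -0.13, 0], [0, 0, 0.37]], [[-0.16, -0.144, 0], [0, 0, 0.37]], [[-0.148, -0.155, 0], [0, 0, 0.37]], [[-0.135, -0.166, 0], [0, 0, 0.37]], [[-0.122, -0.176, 0], [0, 0, 0.37]], [[-0.108, -0.185, 0], [0, 0, 0.37]], [[-0.093, -0.193, 0], [0, 0, 0.37]], [[-0.078, -0.2, 0], [0, 0, 0.37]], [[-0.063, -0.205, 0], [0, 0, 0.37]], [[-0.047, -0.21, 0], [0, 0, 0.37]], [[-0.03, -0.212, 0], [0, 0, 0.37]], [[-0.014, -0.214, 0], [0, 0, 0.37]], [[0.003, -0.214, 0], [0, 0, 0.37]], [[0.02, -0.214, 0], [0, 0, 0.37]], [[0.036, -0.21, 0], [0, 0, 0.37]], [[0.052, -0.208, 0], [0, 0, 0.37]], [[0, 0, 0], [0, 0, 0]]]}}

```text
clock: 16.45
tool_pos: [475.9, 268.2, 246.4]
eef_rot: [-0.001, 0.984, -0.18, -0.001]
contact_force: [-5.1, 2.0, 1.5]
width: 10.1
grasp_force: 59.6
```

Request:
{"api": "move_arm", "payload": {"deltas": [[[0, 0, 0], [0, 0, 0]], [[0, 0, 0], [0, 0, 0]], [[0, 0, 0], [0, 0, 0]], [[0, 0, -0.7], [0, 0, 0]], [[0, 0, -0.7], [0, 0, 0]], [[0, 0, -0.7], [0, 0, 0]], [[0, 0, -0.7], [0, 0, 0]]], "fingers": 36}}

```text
clock: 17.15
tool_pos: [476.4, 267.0, 358.9]
eef_rot: [-0.0, 0.984, -0.18, 0.001]
contact_force: [0.3, 0.7, -0.4]
width: 35.8
grasp_force: 0.0
```

```bash
python3 pan.py
python3 - <<'E'
# fit arm model: r,z in the plane
import numpy as np
from scipy.optimize import least_squares
D=np.array([eval(l) for l in open('log.txt')])
D=D[[i for i in range(len(D)) if i==0 or np.abs(D[i]-D[i-1]).max()>.01]]
q,p=D[:,:6],D[:,6:9]; print(len(D))
c,s=np.cos(q[:,0]),np.sin(q[:,0]); rad=c*p[:,0]+s*p[:,1]; lat=-s*p[:,0]+c*p[:,1]; print("lat",lat.round(1))
f=lambda v: np.r_[v[0]+v[1]*np.sin(q[:,1])+v[2]*np.sin(q[:,1]+q[:,2])-rad, v[3]+v[1]*np.cos(q[:,1])+v[2]*np.cos(q[:,1]+q[:,2])-p[:,2]]
o=least_squares(f,[0,400,400,0]);print(o.x,np.abs(o.fun).max())
E
```

```text
(array([4.54279869e+02, 8.70650154e+01, 8.05657275e-02]), np.float64(2.4876783574570203), 605) [454.41482498  89.23064928   0.        ]
17.2 [478.18157294 267.57688903 364.76397715] [ 3.03306306e-01 -8.18369454e-02  1.66449919e+00 -2.31441459e-04
  1.54863883e+00  2.23692599e+00]
8
lat [112.6 112.6 112.5 112.2 113.  111.3 113.3 112.5]
[ -8.32566246 361.75164654 560.07950037  12.12809069] 15.67198970502659
```

View pics/top_now.png

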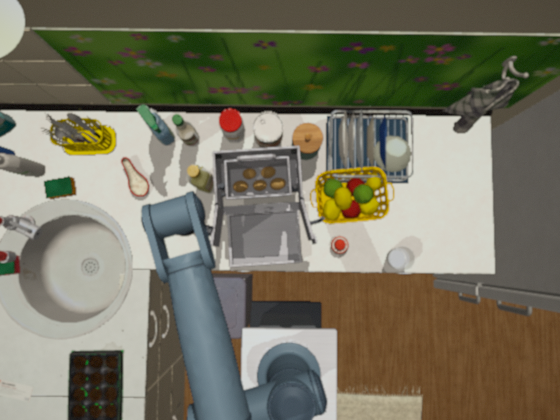

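Top view: the left leaf (218,225) and the right leaf (305,225) both stand wide open, and the pan (265,237) is under the spout with nothing else displaced. Next I check the arm model, then plan the tip.

Run:
```python
import numpy as np
from scipy.optimize import least_squares
D=np.array([eval(l) for l in open('log.txt')])
D=D[[i for i in range(len(D)) if i==0 or np.abs(D[i]-D[i-1]).max()>.01]]
q,p=D[:,:6],D[:,6:9]
from scipy.spatial.transform import Rotation as R
z=R.from_quat(D[:,[10,11,12,9]]).apply([0,0,1])
print(q.round(3));print(p.round(0))
print("sum",(q[:,1]+q[:,2]+q[:,4]-np.pi).round(3),z[:,:2].round(3))
c,s=np.cos(q[:,0]),np.sin(q[:,0]); rad=c*p[:,0]+s*p[:,1]
def f(v):
    a=q[:,1]; b=a+q[:,2]
    return np.r_[v[0]+v[1]*np.sin(a)+v[4]*np.cos(a)+v[2]*np.sin(b)+v[5]*np.cos(b)-rad, v[3]+v[1]*np.cos(a)-v[4]*np.sin(a)+v[2]*np.cos(b)-v[5]*np.sin(b)-p[:,2]]
o=least_squares(f,[0,400,400,0,0,0]);print(o.x.round(1),o.fun.round(1))
```

```text
[[-1.482e+00  2.450e-01  1.558e+00 -0.000e+00  1.339e+00 -1.740e-01]
 [ 4.250e-01 -2.000e-02  1.891e+00 -0.000e+00  1.270e+00  1.732e+00]
 [ 5.340e-01  3.160e-01  1.857e+00 -0.000e+00  9.670e-01  1.820e+00]
 [ 1.950e-01  1.450e-01  2.067e+00 -2.000e-03  9.270e-01  1.691e+00]
 [-1.340e-01 -8.500e-02  1.880e+00  2.000e-03  1.346e+00  1.359e+00]
 [-3.900e-01 -1.010e-01  1.896e+00 -5.000e-03  1.347e+00  2.350e-01]
 [ 6.100e-02 -5.900e-02  1.856e+00  3.000e-03  1.343e+00  1.554e+00]
 [ 3.030e-01 -8.200e-02  1.664e+00 -0.000e+00  1.549e+00  2.237e+00]]
[[ 169. -628.  231.]
 [ 423.  315.  208.]
 [ 427.  383.   41.]
 [ 447.  202.   41.]
 [ 515.   45.  246.]
 [ 503.  -86.  246.]
 [ 507.  144.  246.]
 [ 478.  268.  365.]]
sum [-0.    -0.    -0.002 -0.003 -0.    -0.001 -0.002 -0.01 ] [[-0.    -0.   ]
 [ 0.     0.   ]
 [ 0.002  0.001]
 [ 0.003 -0.001]
 [ 0.001  0.002]
 [-0.001 -0.005]
 [ 0.002  0.003]
 [ 0.01   0.003]]
[  0.6 419.9 568.7  20.7   0.6  67.8] [ 0.7  0.5 -0.3 -0.6  0.6  0.5  0.2 -1.6 -0.2  0.   0.   0.2  0.   0.
 -0.  -0.1]
```

```bash
cat >> h.py <<'E'
def tilt(p): return R.from_euler('z',SY)*R.from_euler('y',-p)*R.from_euler('z',np.pi/2)*R.from_euler('x',np.pi)
def bar(th): a=np.arctan2(142,83)+th; return st(164.5*np.cos(a),0,155+164.5*np.sin(a))
def tcp(th,p,e=8): return bar(th)+e*tilt(p).apply([0,0,1])
E
python3 - <<'E'
from h import *
b=bar(0);print(b)
plan([(b+[0,0,60],tilt(0))])
E
```

```text
[676.76515604 106.38554197 297.01902619]
30 rows to [677. 106. 357.] [[0.202, 0.067, 0.008], [0.002, -0.005, -0.96]]
[[0.197, 0.08, 0.008], [0.002, -0.005, -0.96]]
[[0.192, 0.093, 0.008], [0.002, -0.005, -0.96]]
[[0.185, 0.106, 0.007], [0.002, -0.005, -0.96]]
[[0.177, 0.118, 0.007], [0.002, -0.005, -0.96]]
[[0.169, 0.13, 0.007], [0.002, -0.005, -0.96]]
[[0.16, 0.141, 0.007], [0.002, -0.005, -0.96]]
[[0.15, 0.151, 0.007], [0.002, -0.005, -0.96]]
[[0.14, 0.161, 0.007], [0.002, -0.005, -0.96]]
[[0.129, 0.17, 0.007], [0.002, -0.005, -0.96]]
[[0.117, 0.178, 0.007], [0.002, -0.005, -0.96]]
[[0.105, 0.186, 0.007], [0.002, -0.005, -0.96]]
[[0.092, 0.192, 0.007], [0.002, -0.005, -0.96]]
[[0.079, 0.198, 0.007], [0.002, -0.005, -0.96]]
[[0.066, 0.203, 0.007], [0.002, -0.005, -0.96]]
[[0.052, 0.207, 0.007], [0.002, -0.005, -0.96]]
[[0.038, 0.21, 0.007], [0.002, -0.005, -0.96]]
[[0.024, 0.212, 0.006], [0.002, -0.005, -0.96]]
[[0.01, 0.213, 0.006], [0.002, -0.005, -0.96]]
[[-0.005, 0.213, 0.006], [0.002, -0.005, -0.96]]
[[-0.019, 0.212, 0.006], [0.002, -0.005, -0.96]]
[[-0.033, 0.211, 0.006], [0.002, -0.005, -0.96]]
[[-0.047, 0.208, 0.006], [0.002, -0.005, -0.96]]
[[-0.061, 0.204, 0.006], [0.002, -0.005, -0.96]]
[[-0.074, 0.2, 0.006], [0.002, -0.005, -0.96]]
[[-0.088, 0.194, 0.006], [0.002, -0.005, -0.96]]
[[-0.1, 0.188, 0.006], [0.002, -0.005, -0.96]]
[[-0.113, 0.181, 0.006], [0.002, -0.005, -0.96]]
[[-0.125, 0.173, 0.006], [0.002, -0.005, -0.96]]
[[-0.136, 0.164, 0.006], [0.002, -0.005, -0.96]]
```

Request:
{"api": "move_arm", "payload": {"deltas": [[[0.2, 0.07, 0], [0, 0, -0.96]], [[0.2, 0.08, 0], [0, 0, -0.96]], [[0.19, 0.09, 0], [0, 0, -0.96]], [[0.185, 0.105, 0], [0, 0, -0.96]], [[0.18, 0.12, 0], [0, 0, -0.96]], [[0.17, 0.13, 0], [0, 0, -0.96]], [[0.16, 0.14, 0], [0, 0, -0.96]], [[0.15, 0.15, 0], [0, 0, -0.96]], [[0.14, 0.16, 0], [0, 0, -0.96]], [[0.13, 0.17, 0], [0, 0, -0.96]], [[0.12, 0.18, 0], [0, 0, -0.96]], [[0.105, 0.185, 0], [0, 0, -0.96]], [[0.09, 0.19, 0], [0, 0, -0.96]], [[0.08, 0.2, 0], [0, 0, -0.96]], [[0.065, 0.2, 0], [0, 0, -0.96]], [[0.05, 0.205, 0], [0, 0, -0.96]], [[0.04, 0.21, 0], [0, 0, -0.96]], [[0.025, 0.21, 0], [0, 0, -0.96]], [[0.01, 0.21, 0], [0, 0, -0.96]], [[-0.005, 0.21, 0], [0, 0, -0.96]]], "fingers": 44}}

```text
clock: 19.2
tool_pos: [609.0, 159.7, 357.3]
eef_rot: [0.0, 0.882, 0.471, 0.0]
contact_force: [-0.7, -0.5, -0.8]
width: 44.0
grasp_force: 0.0
```

Request:
{"api": "move_arm", "payload": {"deltas": [[[-0.02, 0.21, 0], [0, 0, -0.96]], [[-0.03, 0.21, 0], [0, 0, -0.96]], [[-0.045, 0.21, 0], [0, 0, -0.96]], [[-0.06, 0.205, 0], [0, 0, -0.96]], [[-0.075, 0.2, 0], [0, 0, -0.96]], [[-0.09, 0.195, 0], [0, 0, -0.96]], [[-0.1, 0.19, 0], [0, 0, -0.96]], [[-0.11, 0.18, 0], [0, 0, -0.96]], [[-0.125, 0.175, 0], [0, 0, -0.96]], [[-0.135, 0.165, 0], [0, 0, -0.96]], [[0, 0, 0], [0, 0, 0]]]}}

```text
clock: 20.3
tool_pos: [675.6, 105.8, 356.9]
eef_rot: [0.0, 0.68, 0.733, -0.0]
contact_force: [-0.6, 0.4, -0.4]
width: 44.1
grasp_force: 0.0
```

Run:
```python
from h import *
s=log();print(s['clock'],s['q'].round(3))
p,d=eyes.get_image("wrist"); cv2.imwrite("pics/w2.png",p[:,:,::-1]); P=cloud("wrist",d)
A=P.reshape(-1,3); L=R.from_euler('z',-SY).apply(A-S)
k=(L[:,2]>286)&(L[:,2]<312)&(abs(L[:,0]-83)<25)&(abs(L[:,1])<40); print(k.sum(),np.percentile(L[k],[2,50,98],axis=0).round(1))
plan([(tcp(0,0),tilt(0),20)])
```

```text
20.3 [-0.01   0.255  1.32  -0.     1.566 -0.086]
2643 [[ 76.5 -38.1 299.3]
 [ 82.    3.  303.2]
 [ 87.9  38.5 305. ]]
4 rows to [677. 106. 289.] ['[[0.0, 0.01, 0.425], [-0.0, 0.0, -0.007]]']
```

View pics/w2.png

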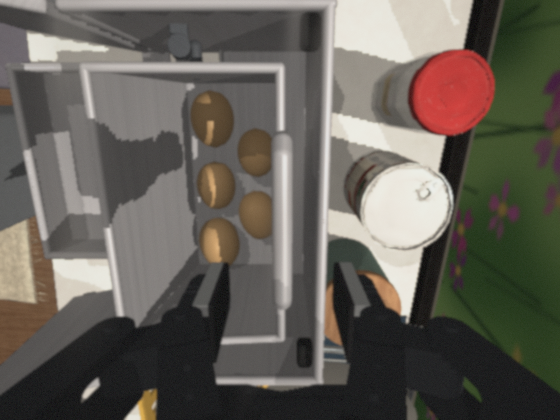

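The wrist view shows the bar (283,220) upright, with the five potatoes in the skip. Both fingers straddle the bar, and it measures x=82, z=297, as expected.

Request:
{"api": "move_arm", "payload": {"deltas": [[[0, 0.01, 0.42], [0, 0, 0]], [[0, 0.01, 0.42], [0, 0, 0]], [[0, 0.01, 0.43], [0, 0, 0]], [[0, 0, 0.43], [0, 0, 0]], [[0, 0, 0], [0, 0, 0]]], "fingers": 36}}

```text
clock: 20.85
tool_pos: [674.3, 106.9, 284.2]
eef_rot: [-0.003, 0.679, 0.734, -0.003]
contact_force: [0.4, -0.4, -1.2]
width: 35.9
grasp_force: 0.0
```

Request:
{"api": "move_arm", "payload": {"deltas": [[[0, 0, 0], [0, 0, 0]], [[0, 0, 0], [0, 0, 0]], [[0, 0, 0], [0, 0, 0]], [[0, 0, 0], [0, 0, 0]], [[0, 0, 0], [0, 0, 0]]], "fingers": 0}}

```text
clock: 21.35
tool_pos: [676.0, 106.8, 290.2]
eef_rot: [0.0, 0.679, 0.734, -0.0]
contact_force: [-4.8, -0.6, 2.7]
width: 9.5
grasp_force: 58.9
```

```bash
cat > tip.py <<'E'
import sys
from h import *
a0,a1,p0,p1,step=map(float,sys.argv[1:6])
s=log(); t=s['tool_pos']; o=quat(s['eef_rot']); print(s['clock'],t,s['contact_force'].round(1),s['q'].round(2),"width",s['width'])
e=float(sys.argv[6]) if len(sys.argv)>6 else 8
off=t-tcp(a0,p0,e); print("off",off.round(1))
if len(sys.argv)>7: off=off*0
n=int(np.ceil(abs(a1-a0)*164.5/step)); 
plan([(tcp(a0+(a1-a0)*k/n,p0+(p1-p0)*k/n,e)+off*(1-k/n),tilt(p0+(p1-p0)*k/n),60) for k in range(1,n+1)])
E
python3 tip.py 0 0.7 0 0.4 10
```

```text
21.35 [676.04364331 106.84986574 290.22335948] [-4.8 -0.6  2.7] [-0.01  0.28  1.4  -0.    1.45 -0.09] width 9.492793835109909
off [-0.7  0.5  1.2]
1 rows to [668. 106. 295.] ['[[-0.001, -0.202, -0.113], [-0.477, 0.001, 0.002]]']
1 rows to [660. 105. 299.] ['[[-0.001, -0.205, -0.107], [-0.477, -0.0, 0.0]]']
1 rows to [651. 105. 302.] ['[[-0.001, -0.208, -0.102], [-0.477, -0.0, 0.0]]']
1 rows to [642. 104. 305.] ['[[-0.001, -0.211, -0.096], [-0.477, 0.0, 0.0]]']
1 rows to [633. 103. 308.] ['[[-0.001, -0.213, -0.091], [-0.477, 0.0, -0.0]]']
1 rows to [624. 103. 310.] ['[[-0.001, -0.216, -0.085], [-0.477, 0.0, -0.0]]']
1 rows to [615. 102. 311.] ['[[-0.001, -0.218, -0.08], [-0.477, 0.0, -0.0]]']
1 rows to [606. 101. 312.] ['[[-0.001, -0.22, -0.074], [-0.477, -0.0, 0.0]]']
1 rows to [597. 100. 312.] ['[[-0.001, -0.222, -0.068], [-0.477, 0.0, -0.0]]']
1 rows to [588. 100. 312.] ['[[-0.001, -0.224, -0.062], [-0.477, 0.0, -0.0]]']
1 rows to [578.  99. 311.] ['[[-0.001, -0.225, -0.057], [-0.477, -0.0, 0.0]]']
1 rows to [569.  98. 310.] ['[[-0.001, -0.227, -0.051], [-0.477, 0.0, -0.0]]']
```

Request:
{"api": "move_arm", "payload": {"deltas": [[[0, -0.202, -0.113], [-0.477, 0, 0]], [[0, -0.205, -0.107], [-0.477, 0, 0]], [[0, -0.208, -0.102], [-0.477, 0, 0]], [[0, -0.211, -0.096], [-0.477, 0, 0]], [[0, -0.213, -0.091], [-0.477, 0, 0]], [[0, -0.216, -0.085], [-0.477, 0, 0]], [[0, -0.218, -0.08], [-0.477, 0, 0]], [[0, -0.22, -0.074], [-0.477, 0, 0]], [[0, -0.222, -0.068], [-0.477, 0, 0]], [[0, -0.224, -0.062], [-0.477, 0, 0]], [[0, -0.225, -0.057], [-0.477, 0, 0]], [[0, -0.227, -0.05], [-0.477, 0, 0]]]}}

```text
clock: 22.55
tool_pos: [571.7, 98.6, 312.8]
eef_rot: [0.139, 0.665, 0.718, 0.15]
contact_force: [1.8, 0.6, 4.1]
width: 8.9
grasp_force: 58.7
```

```bash
python3 tip.py 0.7 1.5 0.4 0.5 10
python3 - <<'E'
from h import *
s=r.sense();q=s['q'];p=s['tool_pos'];c,n=np.cos(q[0]),np.sin(q[0]);a=q[1];b=a+q[2];ph=b+q[4]
rad=c*p[0]+n*p[1]; W=[.6+419.9*np.sin(a)+.6*np.cos(a)+568.7*np.sin(b)+67.8*np.cos(b),20.7+419.9*np.cos(a)-.6*np.sin(a)+568.7*np.cos(b)-67.8*np.sin(b)]
# TCP = W0 + L*(sin ph, cos ph) with W0 = W +(0,L)
print("pitch",np.pi-ph,"L3 est from r",(rad-W[0])/np.sin(ph),"from z",(p[2]-W[1])/(1+np.cos(ph)))
E
```

```text
22.55 [571.71426264  98.60550558 312.78667039] [1.8 0.6 4.1] [-0.05 -0.22  1.91  0.06  1.04 -0.14] width 8.919690815487217
off [2.5 0.5 3.1]
1 rows to [562.  98. 311.] ['[[-0.001, -0.235, -0.046], [0.071, 0.008, -0.001]]']
1 rows to [553.  97. 308.] ['[[-0.001, -0.237, -0.032], [-0.102, -0.0, -0.0]]']
1 rows to [544.  96. 305.] ['[[-0.001, -0.239, -0.02], [-0.102, 0.0, -0.0]]']
1 rows to [535.  96. 301.] ['[[-0.001, -0.24, -0.009], [-0.102, -0.0, -0.0]]']
1 rows to [527.  95. 297.] ['[[-0.001, -0.24, 0.003], [-0.102, 0.0, 0.0]]']
1 rows to [518.  94. 293.] ['[[-0.001, -0.24, 0.015], [-0.102, -0.0, -0.0]]']
1 rows to [510.  94. 288.] ['[[-0.001, -0.239, 0.026], [-0.102, 0.0, 0.0]]']
1 rows to [502.  93. 282.] ['[[-0.001, -0.237, 0.038], [-0.102, 0.0, -0.0]]']
1 rows to [495.  92. 276.] ['[[-0.001, -0.235, 0.049], [-0.102, 0.0, 0.0]]']
1 rows to [487.  92. 270.] ['[[-0.001, -0.233, 0.061], [-0.102, 0.0, -0.0]]']
1 rows to [481.  91. 263.] ['[[-0.001, -0.23, 0.072], [-0.102, -0.0, 0.0]]']
1 rows to [474.  91. 256.] ['[[-0.001, -0.226, 0.083], [-0.102, -0.0, -0.0]]']
1 rows to [468.  90. 249.] ['[[-0.001, -0.222, 0.094], [-0.102, 0.0, 0.0]]']
1 rows to [462.  90. 241.] ['[[-0.001, -0.217, 0.105], [-0.102, 0.0, -0.0]]']
pitch 0.40867208294571533 L3 est from r 252.14168697703855 from z 257.7914397594165
```

Request:
{"api": "move_arm", "payload": {"deltas": [[[0, -0.235, -0.045], [0, 0, 0]], [[0, -0.237, -0.03], [-0.1, 0, 0]], [[0, -0.239, -0.02], [-0.1, 0, 0]], [[0, -0.24, -0.01], [-0.1, 0, 0]], [[0, -0.24, 0.003], [-0.1, 0, 0]], [[0, -0.24, 0.015], [-0.1, 0, 0]], [[0, -0.239, 0.026], [-0.1, 0, 0]], [[0, -0.237, 0.038], [-0.1, 0, 0]], [[0, -0.235, 0.05], [-0.1, 0, 0]], [[0, -0.233, 0.06], [-0.1, 0, 0]], [[0, -0.23, 0.072], [-0.1, 0, 0]], [[0, -0.226, 0.083], [-0.1, 0, 0]], [[0, -0.222, 0.094], [-0.1, 0, 0]], [[0, -0.217, 0.105], [-0.1, 0, 0]]]}}

```text
clock: 23.95
tool_pos: [459.1, 89.7, 237.9]
eef_rot: [0.166, 0.659, 0.712, 0.178]
contact_force: [-2.2, -2.7, 2.2]
width: 8.8
grasp_force: 64.8
```

```bash
python3 tip.py 1.5 1.93 0.5 0.6 8
python3 - <<'E'
from h import *
p,d=eyes.get_image("side"); cv2.imwrite("pics/side2.png",cv2.resize(p[100:300,180:400,::-1],None,fx=2.5,fy=2.5))
E
```

```text
23.95 [459.09579709  89.71922652 237.87128942] [-2.2 -2.7  2.2] [-0.1  -0.54  2.3   0.1   0.9  -0.22] width 8.797543284265787
off [-3.3 -0.1 -3. ]
1 rows to [455.  89. 232.] ['[[-0.0, -0.158, 0.092], [-0.279, 0.015, 0.01]]']
1 rows to [452.  89. 225.] ['[[-0.0, -0.155, 0.097], [-0.159, 0.0, -0.0]]']
1 rows to [449.  89. 219.] ['[[-0.0, -0.151, 0.103], [-0.159, -0.0, 0.0]]']
1 rows to [446.  89. 212.] ['[[-0.0, -0.147, 0.109], [-0.159, 0.0, -0.0]]']
1 rows to [443.  88. 205.] ['[[-0.0, -0.143, 0.115], [-0.159, -0.0, 0.0]]']
1 rows to [441.  88. 198.] ['[[-0.0, -0.139, 0.121], [-0.159, -0.0, -0.0]]']
1 rows to [439.  88. 191.] ['[[-0.0, -0.134, 0.127], [-0.159, 0.0, -0.0]]']
1 rows to [438.  88. 184.] ['[[-0.0, -0.129, 0.132], [-0.159, 0.0, 0.0]]']
1 rows to [437.  88. 176.] ['[[-0.0, -0.124, 0.138], [-0.159, 0.0, 0.0]]']
```

View pics/side2.png

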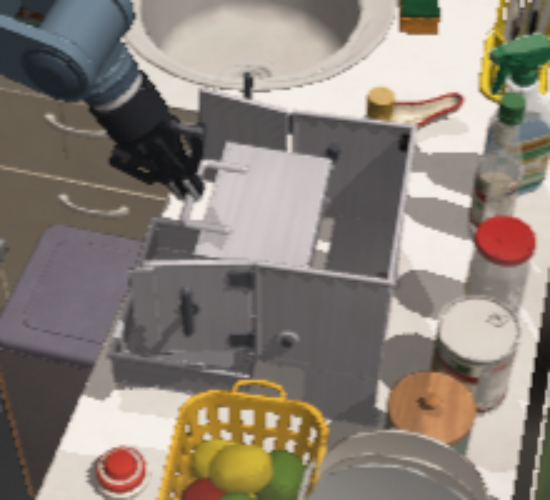

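The skip is about 1.5 rad over, with the bar (205,190) still in the fingers and the leaves clear.

Request:
{"api": "move_arm", "payload": {"deltas": [[[0, -0.158, 0.09], [-0.2, 0, 0]], [[0, -0.155, 0.095], [-0.2, 0, 0]], [[0, -0.151, 0.1], [-0.2, 0, 0]], [[0, -0.147, 0.107], [-0.2, 0, 0]], [[0, -0.143, 0.113], [-0.2, 0, 0]]]}}

```text
clock: 24.5
tool_pos: [442.6, 88.5, 203.8]
eef_rot: [0.188, 0.653, 0.705, 0.203]
contact_force: [3.8, -2.7, -1.8]
width: 9.3
grasp_force: 64.2
```

Request:
{"api": "move_arm", "payload": {"deltas": [[[0, -0.139, 0.12], [-0.16, 0, 0]], [[0, -0.134, 0.125], [-0.16, 0, 0]], [[0, -0.129, 0.13], [-0.16, 0, 0]], [[0, -0.124, 0.137], [-0.16, 0, 0]], [[0, 0, 0], [0, 0, 0]]]}}

```text
clock: 25.0
tool_pos: [435.9, 88.2, 174.9]
eef_rot: [0.202, 0.649, 0.701, 0.218]
contact_force: [-0.4, -5.6, -1.2]
width: 9.1
grasp_force: 65.4
```

```bash
cat > chk.py <<'E'
from h import *
s=log(); print(s['clock'],s['tool_pos'].round(1),s['contact_force'].round(1),s['q'].round(2),s['width'])
import sys
p,d=eyes.get_image("side"); cv2.imwrite(f"pics/{sys.argv[1]}.png",cv2.resize(p[100:300,180:400,::-1],None,fx=2.5,fy=2.5))
P=cloud("side",d); L=R.from_euler('z',-SY).apply(P.reshape(-1,3)-S)
E
python3 chk.py s3; python3 -c "
from h import *
print(bar(1.95),tcp(1.93,.6))"
```

```text
25.0 [435.9  88.2 174.9] [-0.4 -5.6 -1.2] [-0.12 -0.62  2.49  0.18  0.68 -0.31] 9.073039182575505
[431.82288478  87.48762372 179.54126607] [436.84841283  87.87535597 176.18663778]
```

Request:
{"api": "move_arm", "payload": {"deltas": [[[0, -0.05, 0.06], [0, 0, 0]], [[0, -0.05, 0.06], [0, 0, 0]], [[0, 0, 0], [0, 0, 0]], [[0, 0, 0], [0, 0, 0]], [[0, 0, 0], [0, 0, 0]], [[0, 0, 0], [0, 0, 0]], [[0, 0, 0], [0, 0, 0]], [[0, 0, 0], [0, 0, 0]]]}}

```text
clock: 25.85
tool_pos: [436.1, 88.1, 172.2]
eef_rot: [0.202, 0.648, 0.701, 0.217]
contact_force: [-29.7, -10.5, 23.4]
width: 9.1
grasp_force: 70.5
```

```bash
python3 chk.py s4
python3 - <<'E'
from h import *
p,d=eyes.get_image("top"); cv2.imwrite("pics/t4.png",cv2.resize(p[130:290,160:380,::-1],None,fx=3,fy=3))
for n in("top","side"): print(n,[(round(o["conf"],2),np.round(o["bbox"]).tolist()) for o in eyes.recognise(n,"potato_1")])
E
```

```text
25.85 [436.1  88.1 172.2] [-29.7 -10.5  23.4] [-0.12 -0.61  2.49  0.18  0.68 -0.31] 9.12131600964557
top [(0.58, [243.0, 256.0, 255.0, 265.0])]
side [(0.34, [244.0, 164.0, 311.0, 210.0]), (0.23, [222.0, 194.0, 282.0, 258.0]), (0.17, [260.0, 124.0, 296.0, 169.0])]
```

View pics/t4.png

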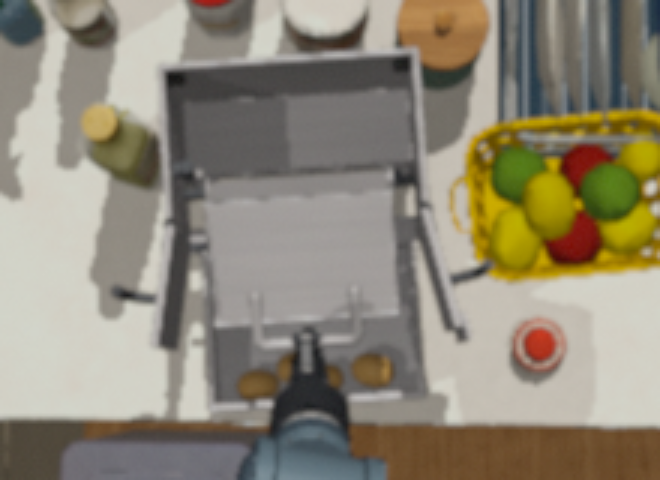

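The skip is on its stop, with potatoes in the pan at (258,384), (290,365), (330,375) and (372,370). The fifth is probably behind the gripper. Now I ease it back.

```bash
python3 tip.py 1.95 1.2 0.6 0.5 8
```

```text
26.05 [436.10064145  88.0518511  172.24563955] [-30.  -10.4  24.3] [-0.12 -0.61  2.49  0.18  0.68 -0.31] width 9.430025505545274
off [-0.2  0.2 -0.7]
1 rows to [437.  88. 180.] ['[[-0.001, 0.135, -0.138], [0.128, 0.007, 0.034]]']
1 rows to [439.  88. 187.] ['[[-0.0, 0.14, -0.133], [0.09, -0.0, -0.0]]']
1 rows to [441.  88. 195.] ['[[-0.0, 0.145, -0.127], [0.09, -0.0, 0.0]]']
1 rows to [443.  89. 202.] ['[[-0.0, 0.15, -0.121], [0.09, -0.0, 0.0]]']
1 rows to [446.  89. 209.] ['[[-0.0, 0.155, -0.115], [0.09, 0.0, -0.0]]']
1 rows to [449.  89. 217.] ['[[-0.0, 0.159, -0.109], [0.09, 0.0, -0.0]]']
1 rows to [452.  89. 223.] ['[[-0.0, 0.164, -0.102], [0.09, -0.0, -0.0]]']
1 rows to [456.  89. 230.] ['[[-0.0, 0.168, -0.095], [0.09, 0.0, -0.0]]']
1 rows to [460.  90. 237.] ['[[-0.0, 0.171, -0.089], [0.09, 0.0, -0.0]]']
1 rows to [464.  90. 243.] ['[[-0.0, 0.175, -0.081], [0.09, 0.0, 0.0]]']
1 rows to [469.  90. 249.] ['[[-0.0, 0.178, -0.074], [0.09, 0.0, 0.0]]']
1 rows to [474.  91. 255.] ['[[-0.0, 0.181, -0.067], [0.09, 0.0, 0.0]]']
1 rows to [479.  91. 261.] ['[[-0.0, 0.183, -0.06], [0.09, -0.0, 0.0]]']
1 rows to [484.  92. 267.] ['[[-0.0, 0.185, -0.052], [0.09, 0.0, -0.0]]']
1 rows to [490.  92. 272.] ['[[-0.0, 0.187, -0.045], [0.09, -0.0, 0.0]]']
1 rows to [496.  92. 277.] ['[[-0.0, 0.189, -0.037], [0.09, 0.0, -0.0]]']
```

Request:
{"api": "move_arm", "payload": {"deltas": [[[0, 0.135, -0.138], [0.1, 0, 0]], [[0, 0.14, -0.133], [0.09, 0, 0]], [[0, 0.145, -0.127], [0.09, 0, 0]], [[0, 0.15, -0.121], [0.09, 0, 0]], [[0, 0.155, -0.115], [0.09, 0, 0]], [[0, 0.159, -0.109], [0.09, 0, 0]], [[0, 0.164, -0.102], [0.09, 0, 0]], [[0, 0.168, -0.095], [0.09, 0, 0]], [[0, 0.171, -0.089], [0.09, 0, 0]], [[0, 0.175, -0.081], [0.09, 0, 0]], [[0, 0.178, -0.074], [0.09, 0, 0]], [[0, 0.181, -0.067], [0.09, 0, 0]], [[0, 0.183, -0.06], [0.09, 0, 0]], [[0, 0.185, -0.052], [0.09, 0, 0]], [[0, 0.187, -0.045], [0.09, 0, 0]], [[0, 0.189, -0.037], [0.09, 0, 0]], [[0, 0, 0], [0, 0, 0]]]}}

```text
clock: 27.75
tool_pos: [495.8, 93.5, 275.7]
eef_rot: [0.169, 0.658, 0.711, 0.183]
contact_force: [-2.6, -1.5, 2.2]
width: 9.3
grasp_force: 68.2
```

```bash
python3 tip.py 1.2 0.5 0.5 0.25 8
```

```text
27.75 [495.78743748  93.46124079 275.66701756] [-2.6 -1.5  2.2] [-0.08 -0.46  2.18  0.1   0.92 -0.19] width 9.270018488607851
off [-0.1  1.  -1.1]
1 rows to [502.  94. 280.] ['[[-0.002, 0.187, -0.029], [0.281, -0.021, -0.004]]']
1 rows to [508.  94. 285.] ['[[-0.002, 0.188, -0.024], [0.239, -0.0, -0.0]]']
1 rows to [514.  95. 289.] ['[[-0.002, 0.189, -0.019], [0.239, 0.0, 0.0]]']
1 rows to [521.  95. 292.] ['[[-0.002, 0.189, -0.013], [0.239, 0.0, -0.0]]']
1 rows to [528.  96. 296.] ['[[-0.002, 0.189, -0.007], [0.239, -0.0, 0.0]]']
1 rows to [535.  96. 299.] ['[[-0.002, 0.189, -0.001], [0.239, 0.0, -0.0]]']
1 rows to [542.  97. 302.] ['[[-0.002, 0.189, 0.004], [0.239, -0.0, -0.0]]']
1 rows to [549.  97. 304.] ['[[-0.002, 0.189, 0.01], [0.239, 0.0, 0.0]]']
1 rows to [556.  97. 306.] ['[[-0.002, 0.188, 0.016], [0.239, 0.0, -0.0]]']
1 rows to [563.  98. 308.] ['[[-0.002, 0.188, 0.022], [0.239, 0.0, -0.0]]']
1 rows to [571.  98. 310.] ['[[-0.002, 0.187, 0.027], [0.239, -0.0, 0.0]]']
1 rows to [578.  99. 311.] ['[[-0.002, 0.186, 0.033], [0.239, 0.0, -0.0]]']
1 rows to [586.  99. 311.] ['[[-0.002, 0.185, 0.039], [0.239, 0.0, 0.0]]']
1 rows to [593. 100. 312.] ['[[-0.002, 0.183, 0.044], [0.239, 0.0, -0.0]]']
1 rows to [601. 101. 312.] ['[[-0.002, 0.182, 0.05], [0.239, -0.0, -0.0]]']
```

Request:
{"api": "move_arm", "payload": {"deltas": [[[0, 0.187, -0.029], [0.25, 0, 0]], [[0, 0.188, -0.024], [0.24, 0, 0]], [[0, 0.189, -0.019], [0.24, 0, 0]], [[0, 0.189, -0.013], [0.24, 0, 0]], [[0, 0.189, -0.007], [0.24, 0, 0]], [[0, 0.189, 0], [0.24, 0, 0]], [[0, 0.189, 0.004], [0.24, 0, 0]], [[0, 0.189, 0.01], [0.24, 0, 0]], [[0, 0.188, 0.016], [0.24, 0, 0]], [[0, 0.188, 0.022], [0.24, 0, 0]], [[0, 0.187, 0.027], [0.24, 0, 0]], [[0, 0.186, 0.033], [0.24, 0, 0]], [[0, 0.185, 0.039], [0.24, 0, 0]], [[0, 0.183, 0.044], [0.24, 0, 0]], [[0, 0.182, 0.05], [0.24, 0, 0]], [[0, 0, 0], [0, 0, 0]]]}}

```text
clock: 29.35
tool_pos: [600.5, 99.3, 309.0]
eef_rot: [0.085, 0.675, 0.728, 0.089]
contact_force: [-0.6, -6.1, -22.7]
width: 9.2
grasp_force: 68.2
```

```bash
python3 tip.py 0.5 0 0.25 0 6
```

```text
29.35 [600.53230389  99.33782069 308.9729212 ] [ -0.6  -6.1 -22.7] [-0.03 -0.05  1.75  0.03  1.2  -0.11] width 9.186882062028033
off [-0.2 -1.2 -2.7]
1 rows to [606. 100. 309.] ['[[0.002, 0.139, 0.038], [0.207, 0.043, -0.01]]']
1 rows to [612. 100. 309.] ['[[0.002, 0.138, 0.041], [0.256, 0.0, 0.0]]']
1 rows to [618. 101. 308.] ['[[0.002, 0.137, 0.043], [0.256, -0.0, -0.0]]']
1 rows to [623. 101. 307.] ['[[0.002, 0.136, 0.046], [0.256, -0.0, 0.0]]']
1 rows to [629. 102. 306.] ['[[0.002, 0.135, 0.048], [0.256, 0.0, 0.0]]']
1 rows to [635. 102. 305.] ['[[0.002, 0.134, 0.051], [0.256, 0.0, 0.0]]']
1 rows to [640. 103. 304.] ['[[0.002, 0.133, 0.053], [0.256, -0.0, -0.0]]']
1 rows to [646. 103. 302.] ['[[0.002, 0.132, 0.055], [0.256, 0.0, -0.0]]']
1 rows to [651. 104. 301.] ['[[0.002, 0.13, 0.058], [0.256, 0.0, 0.0]]']
1 rows to [656. 104. 299.] ['[[0.002, 0.129, 0.06], [0.256, -0.0, 0.0]]']
1 rows to [662. 105. 297.] ['[[0.002, 0.128, 0.062], [0.256, 0.0, -0.0]]']
1 rows to [667. 105. 294.] ['[[0.002, 0.127, 0.065], [0.256, 0.0, -0.0]]']
1 rows to [672. 106. 292.] ['[[0.002, 0.125, 0.067], [0.256, -0.0, -0.0]]']
1 rows to [677. 106. 289.] ['[[0.002, 0.124, 0.069], [0.256, -0.0, 0.0]]']
```

Request:
{"api": "move_arm", "payload": {"deltas": [[[0, 0.139, 0.07], [0.22, 0, 0]], [[0, 0.138, 0.06], [0.255, 0, 0]], [[0, 0.137, 0.043], [0.255, 0, 0]], [[0, 0.136, 0.046], [0.255, 0, 0]], [[0, 0.135, 0.048], [0.255, 0, 0]], [[0, 0.134, 0.05], [0.255, 0, 0]], [[0, 0.133, 0.053], [0.255, 0, 0]], [[0, 0.132, 0.055], [0.255, 0, 0]], [[0, 0.13, 0.058], [0.255, 0, 0]], [[0, 0.129, 0.06], [0.255, 0, 0]], [[0, 0.128, 0.062], [0.255, 0, 0]], [[0, 0.127, 0.065], [0.255, 0, 0]], [[0, 0.125, 0.067], [0.255, 0, 0]], [[0, 0.124, 0.069], [0.255, 0, 0]], [[0, 0, 0], [0, 0, 0]], [[0, 0, 0], [0, 0, 0]]]}}

```text
clock: 30.95
tool_pos: [676.0, 105.8, 287.7]
eef_rot: [0.0, 0.679, 0.734, -0.001]
contact_force: [-10.7, -4.9, -18.2]
width: 9.4
grasp_force: 66.1
```

Request:
{"api": "move_arm", "payload": {"deltas": [[[0, 0.04, 0.04], [0, 0, 0]], [[0, 0.02, 0.03], [0, 0, 0]], [[0, 0, 0], [0, 0, 0]], [[0, 0, 0], [0, 0, 0]]]}}

```text
clock: 31.35
tool_pos: [676.2, 105.8, 287.6]
eef_rot: [-0.001, 0.679, 0.734, -0.003]
contact_force: [-23.0, -6.2, -8.0]
width: 8.8
grasp_force: 67.3
```

Request:
{"api": "move_arm", "payload": {"deltas": [[[0, 0, 0], [0, 0, 0]], [[0, 0, 0], [0, 0, 0]], [[0, 0, 0], [0, 0, 0]], [[0, 0, 0], [0, 0, 0]]], "fingers": 34}}

```text
clock: 31.75
tool_pos: [681.7, 107.4, 290.5]
eef_rot: [0.004, 0.679, 0.734, 0.004]
contact_force: [0.8, 0.6, -0.3]
width: 33.8
grasp_force: 0.0
```

Request:
{"api": "move_arm", "payload": {"deltas": [[[0, 0, -0.3], [0, 0, 0]], [[0, 0, -0.6], [0, 0, 0]], [[0, 0, -0.9], [0, 0, 0]], [[0, 0, -0.9], [0, 0, 0]], [[0, -0.3, -0.6], [0, 0, 0]], [[0, -0.8, -0.4], [0, 0, 0]], [[0, -0.9, 0], [0, 0, 0]], [[0, -0.9, 0], [0, 0, 0]], [[0, -0.9, 0], [0, 0, 0]], [[0, -0.9, 0], [0, 0, 0]], [[0, 0, 0], [0, 0, 0]]]}}

```text
clock: 32.85
tool_pos: [489.2, 92.9, 436.6]
eef_rot: [0.003, 0.679, 0.734, 0.003]
contact_force: [0.4, -0.0, 1.2]
width: 34.2
grasp_force: 0.0
```

```bash
cat > fin.py <<'E'
from h import *
from pan import pan
s=log();print(s['clock'],s['tool_pos'],s['q'].round(2))
p,d=eyes.get_image("top"); cv2.imwrite("pics/t5.png",cv2.resize(p[130:290,160:380,::-1],None,fx=3,fy=3)); P=cloud("top",d); print(pan(P))
A=P.reshape(-1,3); L=R.from_euler('z',-SY).apply(A-S)
k=(L[:,2]>286)&(L[:,2]<312)&(abs(L[:,0]-83)<25)&(abs(L[:,1])<40); print("bar",k.sum(),L[k].mean(0) if k.any() else 0)
p,d=eyes.get_image("wrist"); cv2.imwrite("pics/w5.png",p[:,:,::-1]); P=cloud("wrist",d)
L=R.from_euler('z',-SY).apply(P.reshape(-1,3)-S)
k=(L[:,2]>286)&(L[:,2]<312)&(abs(L[:,0]-83)<25)&(abs(L[:,1])<40); print("bar w",k.sum(),np.percentile(L[k],[2,50,98],axis=0).round(1) if k.any() else 0)
for n in("top","wrist"): print(n,[(round(o["conf"],2),np.round(o["bbox"]).tolist()) for o in eyes.recognise(n,"potato_1")])
E
python3 fin.py
```

```text
32.85 [489.16914757  92.87697454 436.57351563] [-0.04 -0.22  1.66  0.    1.69 -0.12]
(array([4.53864998e+02, 8.71036597e+01, 8.54825966e-02]), np.float64(2.526535564779505), 239)
bar 118 [ 82.17791911  -0.64178348 301.58220895]
bar w 1723 [[ 76.7 -38.3 295.6]
 [ 80.    2.4 302.1]
 [ 87.1  38.5 304.2]]
top [(0.59, [195.0, 148.0, 322.0, 246.0])]
wrist [(0.88, [275.0, 169.0, 301.0, 197.0]), (0.72, [213.0, 126.0, 236.0, 151.0]), (0.71, [200.0, 92.0, 222.0, 127.0]), (0.7, [202.0, 144.0, 226.0, 176.0]), (0.64, [208.0, 181.0, 235.0, 214.0])]
```

View pics/w5.png

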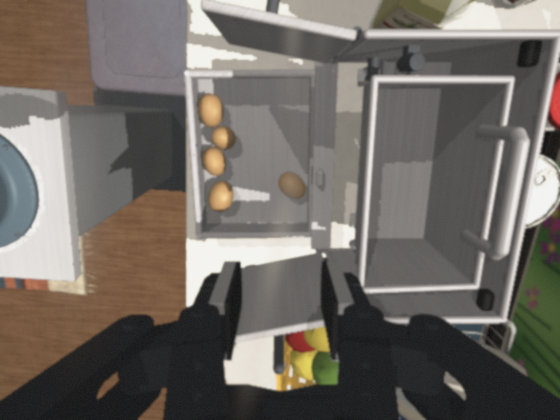

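View pics/t5.png

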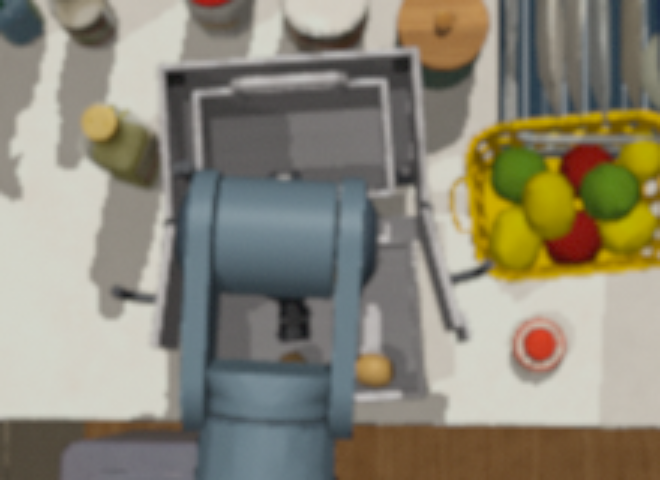

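The wrist view shows all five potatoes in the pan (x 200-300, y 92-214) and the skip empty and upright, with both leaves wide open. I compare the bar with its starting position and hand in.

Run:
```python
from h import *
def b(d):
    L=R.from_euler('z',-SY).apply(cloud("top",d).reshape(-1,3)-S)
    k=(L[:,2]>286)&(L[:,2]<312)&(abs(L[:,0]-83)<25)&(abs(L[:,1])<40); return L[k].mean(0)
a,c=b(np.load("top0.npy")),b(eyes.get_image("top")[1]); print(a,c)
if abs(a-c).max()<2: print(order.job_done())
```

```text
[ 82.5305097   -0.97802556 300.74296546] [ 82.04074359  -0.90543549 302.15353486]
the job is handed in; nothing more can be done
None
```

The job is handed in at about 33 s of the 72 s: all five potatoes are in the pan under the spout, both doors are wide open, and the skip is back home and upright. The bottle and timer look untouched in the last pictures; the glass was not in the final view, but nothing went near it.

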